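# Spot-check the filament dry box with the humidity probe

## Task

Check the air in the filament dry box: shut its lid fully, press the red front clip all the way down, and only then take the handheld probe out of its stand. Lower the stem upright through the port in the lid, without touching the box, the lid or the bore, until the yellow ring on the stem is level with the top of the port collar, and finish while still holding it there, centred, still and upright, for the reading. Leave the other things on the bench where they are.

Things in the scene. Friction and masses are not known exactly. Their poses are not given: they have to be found in the camera images.
- dry_box: Clear plastic tub, 190 mm (x) by 160 mm (y), 95 mm high without lid, fixed to the bench, with an orange filament spool lying in it (top of spool 46 mm above the bench). Origin: centre of its underside. Its front, with the clip, faces its -x; the lid hinge runs along its +x upper edge.
- lid (a joint): Angle of the grey lid about its hinge, rad: 0 fully shut, grows as the front edge rises (limit 1.25). The hinge line is at x = +95 mm, z = 95 mm in the dry box frame, along y. The lid is a plate 8 mm thick, 196 by 166 mm, its underside in the plane of the hinge line. A stiff hinge keeps it where it is left; about 2 N on its front part swings it down.
- lid_push (a point): Point on the lid's upper face, on its centre line, 165 mm from the hinge line (31 mm from its front edge); z of the point is the lid's outward normal. A free place to push the lid down.
- port (a point): Centre of the mouth of the port, at the top of the white collar on the lid (40 mm across, standing 12 mm above the lid's upper face, with a low flange 54 mm across at its foot). The bore is 20 mm in diameter and 20 mm long, its axis the point's z. It lies on the lid's centre line 95 mm from the hinge line, so the mouth is 115 mm above the bench when the lid is shut.
- clip (a joint): Angle of the red front clip, rad: 0 sticking out level from the lid's front edge (in the plane of the lid), 1.5 (its stop) hanging down flat before the tub's front wall. A flap 50 mm wide, 33 mm long, 4 mm thick; its hinge is on the lid 199 mm from the hinge line of the lid, 3 mm above the lid's underside. It stays where it is left; about 1 N at its edge turns it. Clipped, it lies about 104 mm in front of the tub's centre.
- clip_edge (a point): Middle of the free edge of the red clip, 32 mm from the clip's hinge.
- probe_stand: Black stand fixed to the bench: foot 85 by 70 mm, a post 38 mm behind (+x of) its origin, and an eye with a 17 mm hole, outside 34 mm, top 115 mm above the bench. Origin: on the bench below the eye's centre. The probe hangs in the eye by its shoulder and is lifted straight up out of it.
- probe: Handheld humidity probe, 180 mm long, 80 to 170 g, hanging upright in its stand: a steel stem 9 mm in diameter and 95 mm long, a shoulder disc 26 mm across and 5 mm high, and above it a white flat-sided body 22 mm (x) by 30 mm (y) by 80 mm high with a small dark screen on its -x face. Origin: the tip of the stem; z points up along the stem.
- probe_tip (a point): Lower end of the probe's stem (on its axis).
- depth_ring (a point): Centre of the yellow depth ring on the stem, 60 mm above the tip, on the stem's axis.
- probe_grip (a point): Middle of the probe's white body, 145 mm above the tip, 35 mm below its top; grip it here across the 30 mm width (along the probe's y).
- gear: Orange printed gear, 53 mm across, 10 mm thick, lying loose beside the box: leave alone. Origin: centre of its underside.
- glue: Glue stick with a red cap, 27 mm across, 92 mm tall, standing loose beside the box: leave alone. Origin: centre of its underside.
- nozzles: Small black case of nozzles, 58 by 78 by 20 mm, loose on the bench: leave alone. Origin: centre of its underside.
Not all that is in view belongs to the job. Leave any blue look-alike of the probe alone.

How it is judged (in metres and radians):
On the way, in this order (a step that is already met when the one before it is completed fails the run):
1. the lid is fully shut, the probe still in its stand (value of joint lid below 0.025 rad and distance between probe_tip and probe_stand below 0.03 m), for 0.2 s.
2. the red clip is pressed down, the lid shut, the probe still in its stand (all of step 1 and value of joint clip above 1.3 rad), for 0.2 s.
3. the probe is held clear of its stand, its tip above the eye (height (world z) of probe_tip above 0.116 m and contact force between the fingers and probe above 1 N), for 0.1 s.
At the end, for the whole second after the job is handed in: Lid under 0.025 rad, clip over 1.3 rad; the fingers hold the probe at rest, free of the box: yellow ring within 6 mm of the collar top's height, stem axis within 3.5 mm of the port axis at the ring and 4.5 mm at the tip, tilt under 0.07 rad (value of joint lid below 0.025 rad and value of joint clip above 1.3 rad and z of depth_ring in the frame of port between -0.006 and 0.006 m and horizontal distance between depth_ring and port below 0.0035 m and horizontal distance between probe_tip and port below 0.0045 m and angle between probe's own z axis and vertical below 0.07 rad and contact force between the fingers and probe above 1 N and contact force between probe and dry_box below 0.2 N and linear speed of probe below 0.01 m/s); the arm keeps its last pose, push and grip.
It fails at once if the probe touches the box, the lid or the bore (contact force between probe and dry_box above 0.3 N).
It fails at once if the gear is moved more than 20 mm (distance of gear from where it was at the start of the episode above 0.02 m).
It fails at once if the glue stick is moved more than 20 mm (distance of glue from where it was at the start of the episode above 0.02 m).
It fails at once if the nozzle case is moved more than 20 mm (distance of nozzles from where it was at the start of the episode above 0.02 m).
It also fails if it takes over 72 s, if anything falls off the work surface, if the arm or the gripper's body presses on something with over 40 N, if the wrist force passes 120 N, or if a joint passes its speed limit or range.

## Robot

A 6-joint arm with a two-finger parallel gripper is mounted at the origin on a cart in front of the work surface, level with it; the furniture and walls round the work are solid. World frame = base frame: x ahead of the robot, y to its left, z up, the work surface at z = 0. Lengths are in mm, angles in rad, forces in N, time in s.
With the tool pointing down it reaches from about 275 to 750 mm from the base axis. Payload 10.2 kg.
Tool frame: the origin (TCP) lies at the very end of the fingers, on their centre line; the grasp point (between the pads) lies 19 mm behind it; z points along the fingers, y is the direction in which the jaws open and shut (so a half turn about z gives the same grasp; the last joint's range is limited). The gripper opens to 88 mm and grips with 3 to 60 N. Pads are 18 mm wide; open, the fingers measure 123 mm over their backs; the gripper's body (75 mm by 187 mm) begins 45 mm behind the grasp point.
Start: joints at [-1.508, 0.313, 1.498, -0, 1.331, -0.223], TCP at [147.998, -503.714, 238.72] pointing down, gripper open.
Joint ranges: [-2.94, 2.94], [-0.97, 2.17], [0.19, 2.56], [-1.23, 4.37], [0.02, 3.11], [-2.88, 2.88]. Speed limits (rad/s): [2.39, 2.39, 3.01, 3.14, 3.14, 3.14].

## Interface

Orientations are given as a unit quaternion [x, y, z, w].
In Python, from workcell import arm, optics, ticket gives the robot as it stands.
- The arm moves only by the tool arm_command, never from a script. Its arguments are lists of equal length, an entry for each row: "linear": the shift along the tool's x, y, z in units of 150 mm (1.0 is 150 mm), a list of three; "rot": the turn, a rotation vector about the tool's x, y, z in units of 180 degrees (1.0 is 180 degrees), a list of three. In form: {"linear": [[dx, dy, dz], ...], "rot": [[wx, wy, wz], ...]}. A call has 1 to 8 rows; each row shifts and turns the commanded pose from where the row before left it, along the tool's axes as they then stand; what a row does not reach is not made up. A row lasts 1/10 s, in which the tool goes at most 50 mm and 8.59 degrees, less where a joint would pass 70% of its speed; a pose out of reach is approached as far as the arm can. A call with a number of a shift or a turn outside -1 to 1 is refused whole. A call with a gripper value outside its range is refused whole. "jaw" is the opening, from -1 (shut) to 1 (fully open), set as the call begins (left out, the last holds). The fingers move at their own pace and stop on an object; "newtons" is the grip in N (left out, the last holds). Time passes only in rows, so rows that do not move let the fingers close. It gives the time, the measured TCP pose, the force and the opening at its end, in the units of the state.
- arm.read_state(): the state, without advancing time (a new reading comes with each control period).
- optics.get_image(name): name is "side" or "top" or "wrist"; returns (picture, depth): 420x560x3 uint8, red, green, blue; 420x560 float32, mm along the optical axis (not along the pixel's ray), 0 where there is no reading.
- optics.camera_info(name): a dict with "mtx" (3x3 intrinsics, pixels), "dist_coeffs" ([k1, k2, p1, p2, k3] as OpenCV has them; the pictures are not rectified), "R" (3x3) and "t" (3): a world point X has camera coordinates R X + t; the wrist camera has in their place "tool_from_camera" (4x4, takes a point from camera to tool coordinates, whose origin is the TCP and whose axes are the flange's). Camera axes: x right, y down, z forward; pixel columns grow to the right and rows downward; lengths in mm; the calibration is good to about 2 mm. A picture is of the moment at which its call begins: read the wrist's pose just before it. camera_info takes no time and is no camera call.
- ticket.job_done(): hands the job in, once; it reports no verdict.
Trained networks look in the newest picture that a camera, given by its name, has taken for a name from the list of things; names that differ only in an ending like _2 or _b are one class to them, and where a whole thing is asked for, a point or a joint stands for the part that bears it (a point fixed in the world has none). Each returns a list of dicts, best first, with "p" (0 to 1); they miss things now and then, are a little off and sometimes report something else, mostly with a low value. They report only what shows in the picture. A call takes as long as a camera call. They do not tell look-alikes from the thing itself.
- optics.look_for(camera, query): "pixel" ([column, row] in pixels, amid what is visible of it).
- optics.cut_out(camera, query): "mask" (420x560 bool, what is visible of it) and "pixel" ([column, row] in pixels, amid what is visible of it).
The state is a dict: "clock": time; "joint_pos": joint angles; "dq": joint speeds; "tau": joint torques, N m; "tcp_pos": TCP position; "ee_rot": TCP orientation; "wrist_force": force on the tool from outside, world axes, zero at the start; "moment": the same for the moment, N m; "width": finger opening in mm.
Only numpy, scipy, OpenCV 4.12 (cv2) and the standard library are available. Lean on these libraries where they do the work, as an engineer would, in place of code of your own. Each camera call takes 0.05 s, during which the arm holds its last target.

## Working session

There is one attempt and no reset: what is moved stays moved. The work goes in short steps, Python scripts to look and compute and a tool call to move; the robot and the scene stay as the last step left them, time stands still between calls to the robot, and variables do not carry over. Pictures are saved under pics/ and viewed, and the job is handed in when it is done.

Besides the shell and the picture viewer there is one more tool, called after ">>>" as name(argument=value, ...) on one line, values as JSON. arm_command: Moves the arm, as the interface text tells. Its arguments: {"type":"object","properties":{"linear":{"type":"array","items":{"type":"array","items":{"type":"number","minimum":-1,"maximum":1}}},"rot":{"type":"array","items":{"type":"array","items":{"type":"number","minimum":-1,"maximum":1}}},"jaw":{"type":"number"},"newtons":{"type":"number"}},"required":["linear","rot"]}

```bash
ls; mkdir -p pics
cat > h.py <<'E'
import numpy as np, cv2
from workcell import arm, optics, ticket
from scipy.spatial.transform import Rotation as Rn
def snap(cam,name):
    s=arm.read_state(); p,d=optics.get_image(cam)
    cv2.imwrite('pics/%s.png'%name,p[:,:,::-1]); np.savez('pics/%s.npz'%name,p=p,d=d,tcp=s['tcp_pos'],q=s['ee_rot'])
    return p,d,s
def ray(cam,px,s=None):
    c=optics.camera_info(cam); K=np.array(c['mtx'],float); D=np.array(c['dist_coeffs'],float)
    n=cv2.undistortPoints(np.array(px,float).reshape(-1,1,2),K,D).reshape(-1,2)
    return np.c_[n,np.ones(len(n))]
def toworld(cam,X,s=None):
    c=optics.camera_info(cam); X=np.atleast_2d(X)
    if cam=='wrist':
        T=np.array(c['tool_from_camera']); Y=X@T[:3,:3].T+T[:3,3]
        return Rn.from_quat(s['ee_rot']).apply(Y)+np.array(s['tcp_pos'])
    R=np.array(c['R']);t=np.array(c['t']).ravel()
    return (X-t)@R
def cloud(cam,d,s=None,mask=None):
    m=d>0
    if mask is not None: m&=mask
    v,u=np.nonzero(m)
    r=ray(cam,np.c_[u,v]); return toworld(cam,r*d[v,u][:,None],s),np.c_[u,v]
def onplane(cam,px,z,s=None):
    r=ray(cam,px); o=toworld(cam,[[0,0,0]],s); w=toworld(cam,r,s)-o
    return o+w*((z-o[:,2])/w[:,2])[:,None]
def project(cam,P,s=None):
    c=optics.camera_info(cam); K=np.array(c['mtx'],float); D=np.array(c['dist_coeffs'],float)
    P=np.atleast_2d(np.array(P,float))
    if cam=='wrist':
        T=np.array(c['tool_from_camera']); Y=Rn.from_quat(s['ee_rot']).inv().apply(P-np.array(s['tcp_pos']))
        X=(Y-T[:3,3])@T[:3,:3]
    else: X=P@np.array(c['R']).T+np.array(c['t']).ravel()
    return cv2.projectPoints(X,np.zeros(3),np.zeros(3),K,D)[0].reshape(-1,2)
E
python3 - <<'E'
from h import *
for c in ['side','top','wrist']:
    p,d,s=snap(c,c+'0'); i=optics.camera_info(c)
    print(c,{k:np.round(np.array(v),3).tolist() for k,v in i.items()})
    if c!='wrist': print(toworld(c,[0,0,0]))
print(s)
E
```

```text
pics
side {'mtx': [[447.569, 0.0, 272.732], [0.0, 447.569, 217.276], [0.0, 0.0, 1.0]], 'dist_coeffs': [-0.128, 0.0, 0.0, 0.0, 0.0], 'R': [[0.959, -0.282, -0.008], [-0.16, -0.522, -0.838], [0.232, 0.805, -0.546]], 't': [-545.653, 112.786, 1260.964]}
[[  248.34369037 -1110.37670928   778.38067234]]
top {'mtx': [[478.158, 0.0, 287.464], [0.0, 478.158, 211.143], [0.0, 0.0, 1.0]], 'dist_coeffs': [-0.073, 0.0, 0.0, 0.0, 0.0], 'R': [[0.027, -0.999, 0.017], [-0.997, -0.029, -0.07], [0.07, -0.015, -0.997]], 't': [-167.828, 508.07, 1566.284]}
[[ 401.35558259 -129.6700576  1600.51458442]]
wrist {'mtx': [[368.323, 0.0, 283.825], [0.0, 368.323, 214.201], [0.0, 0.0, 1.0]], 'dist_coeffs': [0.019, 0.0, 0.0, 0.0, 0.0], 'tool_from_camera': [[0.0, -0.962, -0.272, 68.551], [1.0, 0.0, -0.0, -0.261], [0.0, -0.272, 0.962, -146.978], [0.0, 0.0, 0.0, 1.0]]}
{'clock': 0.1, 'joint_pos': array([-1.50839544e+00,  3.13333366e-01,  1.49832217e+00, -3.46775932e-05,
        1.33101127e+00, -2.23385753e-01]), 'dq': array([-0.0011327 , -0.00052923, -0.00357943,  0.00245951, -0.00186272,
       -0.00031253]), 'tau': array([ 2.49154647e-03, -4.02813399e+01, -2.52639341e+01,  6.95968908e-02,
        3.42574669e-02, -5.31687283e-05]), 'tcp_pos': array([ 147.97756249, -503.49109126,  238.26401449]), 'ee_rot': array([ 9.89807379e-01,  1.42411601e-01,  2.63978880e-05, -5.36690864e-04]), 'wrist_force': array([-0.63212391, -1.03970132,  0.08413995]), 'moment': array([-0.0255132 ,  0.01236339,  0.00706203]), 'width': 88.12892403672222}
```

View pics/side0.png

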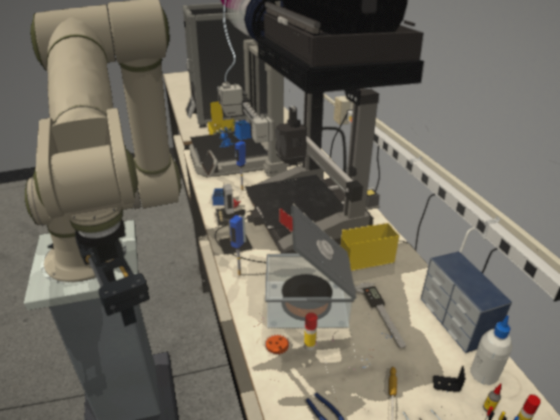

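View pics/top0.png

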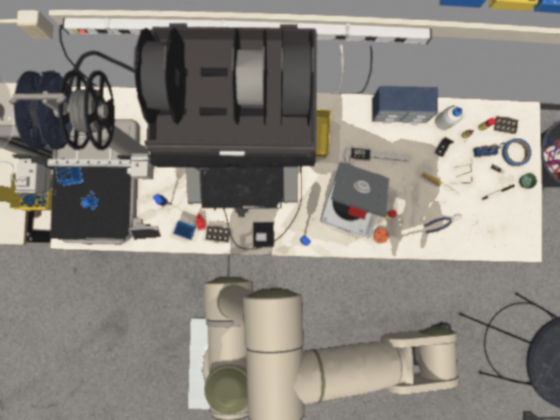

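Run:
```python
from h import *
for c in ['side','top']:
  for q in ['lid','port','clip_edge','probe','probe_stand','gear','glue','nozzles','dry_box','lid_push','probe_grip']:
    print(c,q,[(np.round(r['pixel']).tolist(),round(r['p'],2)) for r in optics.look_for(c,q)[:3]])
```

```text
side lid [([319.0, 247.0], 0.84), ([228.0, 197.0], 0.22)]
side port [([318.0, 247.0], 0.81)]
side clip_edge [([283.0, 218.0], 0.71)]
side probe [([230.0, 200.0], 0.89), ([240.0, 159.0], 0.69), ([318.0, 249.0], 0.67)]
side probe_stand [([229.0, 244.0], 0.58), ([228.0, 199.0], 0.48), ([285.0, 221.0], 0.41)]
side gear [([280.0, 342.0], 0.76)]
side glue [([309.0, 330.0], 0.61)]
side nozzles [([220.0, 217.0], 0.72), ([228.0, 198.0], 0.47), ([304.0, 280.0], 0.39)]
side dry_box [([308.0, 280.0], 0.98), ([231.0, 244.0], 0.32)]
side lid_push [([322.0, 251.0], 0.88)]
side probe_grip [([239.0, 155.0], 0.8), ([237.0, 230.0], 0.76), ([228.0, 199.0], 0.56)]
top lid [([361.0, 190.0], 0.84)]
top port [([360.0, 190.0], 0.69), ([379.0, 238.0], 0.19)]
top clip_edge [([358.0, 210.0], 0.64)]
top probe [([164.0, 203.0], 0.73), ([259.0, 234.0], 0.5)]
top probe_stand [([264.0, 230.0], 0.95), ([358.0, 190.0], 0.23)]
top gear [([378.0, 237.0], 0.74)]
top glue []
top nozzles [([216.0, 231.0], 0.72)]
top dry_box [([353.0, 199.0], 0.97)]
top lid_push [([357.0, 196.0], 0.79)]
top probe_grip [([216.0, 231.0], 0.72), ([356.0, 200.0], 0.62), ([304.0, 239.0], 0.58)]
```

Run:
```python
import cv2
a=cv2.imread('pics/side0.png')[120:370,170:420]; cv2.imwrite('pics/side0z.png',cv2.resize(a,None,fx=2.4,fy=2.4,interpolation=3)) 
a=cv2.imread('pics/top0.png')[150:270,140:420]; cv2.imwrite('pics/top0z.png',cv2.resize(a,None,fx=2.8,fy=2.8,interpolation=3))
```

```text
(no output)
```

View pics/side0z.png

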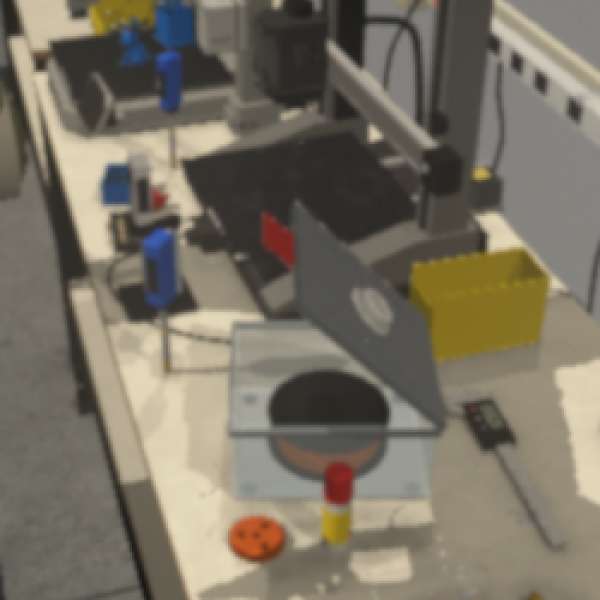

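View pics/top0z.png

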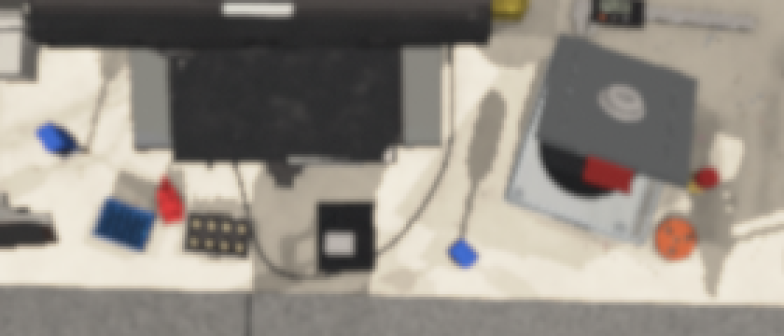

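Run:
```python
from h import *
# heights grid by top depth at pixels
for c,px in [('side',[(277,344),(311,330),(228,199),(237,230),(229,244),(240,155),(319,247),(285,218)]),('top',[(361,190),(350,212),(264,230),(259,240),(305,240),(380,235),(392,213),(216,231),(159,199),(360,175),(362,187)])]:
    f=np.load('pics/%s0.npz'%c); d=f['d']
    for u,v in px:
        print(c,u,v,np.round(toworld(c,ray(c,[(u,v)])*d[v,u])).tolist())
```

```text
side 277 344 [[440.0, -473.0, 12.0]]
side 311 330 [[508.0, -498.0, 62.0]]
side 228 199 [[420.0, -86.0, 167.0]]
side 237 230 [[414.0, -218.0, 154.0]]
side 229 244 [[416.0, -72.0, 7.0]]
side 240 155 [[522.0, 225.0, 142.0]]
side 319 247 [[566.0, -378.0, 183.0]]
side 285 218 [[495.0, -349.0, 255.0]]
top 361 190 [[571.0, -369.0, 185.0]]
top 350 212 [[499.0, -327.0, 256.0]]
top 264 230 [[445.0, -81.0, 110.0]]
top 259 240 [[413.0, -70.0, 200.0]]
top 305 240 [[417.0, -206.0, 179.0]]
top 380 235 [[442.0, -466.0, 8.0]]
top 392 213 [[511.0, -484.0, 99.0]]
top 216 231 [[440.0, 83.0, 3.0]]
top 159 199 [[527.0, 233.0, 180.0]]
top 360 175 [[625.0, -375.0, 126.0]]
top 362 187 [[580.0, -372.0, 183.0]]
```

Run:
```python
from h import *
P=[]
for c in ['top','side']:
    d=np.load('pics/%s0.npz'%c)['d']
    r=optics.cut_out(c,'lid')[0]; m=r['mask']; m=cv2.erode(m.astype(np.uint8),np.ones((3,3)))>0
    X,uv=cloud(c,d,None,m); print(c,m.sum(),X.min(0),X.max(0))
    # ransac plane
    rng=np.random.default_rng(0);best=0
    for _ in range(500):
        a=X[rng.choice(len(X),3,False)]; n=np.cross(a[1]-a[0],a[2]-a[0]); n/=np.linalg.norm(n)+1e-9
        k=abs((X-a[0])@n)<4
        if k.sum()>best: best=k.sum();K=k
    Y=X[K]; c0=Y.mean(0); n=np.linalg.svd(Y-c0,full_matrices=False)[2][2]; n*=np.sign(n[2])
    print(c,best,len(X),'n',n,'c',c0,'ang',np.arccos(n[2]),'yaw dir',np.arctan2(n[1],n[0]), 'res',np.std((Y-c0)@n))
    # front direction is -x box; n horizontal points toward... 
    h=n[:2]/np.linalg.norm(n[:2])  # horizontal
    ex=-h if h[0]<0 else h
    ey=np.array([-ex[1],ex[0]])
    a=Y[:,:2]@ex; b=Y[:,:2]@ey
    print('ex',ex,'b range',np.percentile(b,[.5,50,99.5]),'z range',np.percentile(Y[:,2],[.5,99.5]),'a',np.percentile(a,[.5,99.5]))
    P.append(Y)
```

```text
top 2199 [ 482.1711972  -468.35022091    2.49886889] [ 665.51363767 -276.4422245   268.93792813]
top 1989 2186 n [ 0.679674   -0.20571712  0.7040765 ] c [ 569.26460979 -368.90784368  182.21647954] ang 0.7896744958265293 yaw dir -0.29390478464129277 res 1.7338655568240202
ex [ 0.95711999 -0.28969177] b range [-270.61480728 -187.39331733 -107.54212394] z range [101.76724855 263.81036044] a [567.75051518 729.61813353]
side 2520 [ 479.46774766 -470.18475679   80.71417356] [665.28423459 -88.94722214 266.14322362]
side 2363 2507 n [ 0.67736849 -0.20667164  0.70601612] c [ 564.90066142 -381.86041966  180.12601666] ang 0.7869394105944734 yaw dir -0.29613789917112165 res 1.2640314562121082
ex [ 0.95647069 -0.29182841] b range [-270.57612718 -204.34229577 -110.41086151] z range [101.58198903 263.28187722] a [567.09214244 729.07805584]
```

>>> arm_command(linear=[[0, 0, -0.07], [0, 0, -0.07], [0, 0, -0.07], [0, 0, -0.07], [0, 0, -0.07], [0, 0, -0.07], [0, 0, -0.07], [0, 0, -0.07]], rot=[[0, 0, -0.0394], [0, 0, -0.0394], [0, 0, -0.0394], [0, 0, -0.0394], [0, 0, -0.0394], [0, 0, -0.0394], [0, 0, -0.0394], [0, 0, -0.0394]], jaw=-1, newtons=20)

```text
clock: 2.15
tcp_pos: [148.0, -503.7, 323.2]
ee_rot: [0.802, 0.598, 0.0, -0.0]
wrist_force: [1.1, -0.6, -0.7]
width: 26.2
```

```bash
cat > plan.py <<'E'
import sys
from h import *
def bx(a,b,z,yaw=-0.295,):
    ex=np.array([np.cos(yaw),np.sin(yaw)]); ey=np.array([-ex[1],ex[0]])
    return np.r_[ex*a+ey*b,z]
def show(tgt,n,cur=None,rot=None):
    s=arm.read_state(); R=Rn.from_quat(s['ee_rot']); p=np.array(s['tcp_pos']) if cur is None else np.array(cur)
    d=R.inv().apply(np.array(tgt)-p)
    print('from',np.round(p,1),'to',np.round(tgt,1),'dist',round(np.linalg.norm(d),1),'per row',np.round(d/150/n,4).tolist())
def st():
    s=arm.read_state(); R=Rn.from_quat(s['ee_rot']).as_matrix()
    print('t',round(s['clock'],2),'tcp',np.round(s['tcp_pos'],1),'yaw',round(np.arctan2(R[1,0],R[0,0]),4),'zax',np.round(R[:,2],4),'F',np.round(s['wrist_force'],1),'w',round(s['width'],1),'j',np.round(s['joint_pos'],2))
E
python3 - <<'E'
from plan import *
st(); show(bx(625,-189,300),12); show(bx(625,-189,300),10)
f=np.load('pics/top0.npz'); X,uv=cloud('top',f['d'])
# tall stuff near workspace
for lo,hi in [(120,200),(200,300),(300,1500)]:
    k=(X[:,2]>lo)&(X[:,2]<hi)&(X[:,0]>300)&(X[:,1]>-600)&(X[:,1]<250)&(X[:,0]<760)
    H,xe,ye=np.histogram2d(X[k,0],X[k,1],[np.arange(300,780,40),np.arange(-600,260,50)]); print(lo,hi);print(H.astype(int))
E
```

```text
t 2.15 tcp [ 148.  -503.7  323.2] yaw 1.2811 zax [-0.e+00  1.e-04 -1.e+00] F [ 1.1 -0.6 -0.7] w 26.2 j [-1.51  0.27  1.34 -0.    1.53 -1.22]
from [ 148.  -503.7  323.2] to [ 543.1 -362.5  300. ] dist 420.1 per row [0.1378, 0.1879, 0.0129]
from [ 148.  -503.7  323.2] to [ 543.1 -362.5  300. ] dist 420.1 per row [0.1654, 0.2255, 0.0154]
120 200
[[  0   0   0   0   0   0   0   0   0   0   0   0   6   0   0   0   0]
 [  0   0   0   0   0   0   0   0   0   0   0   0   0   0   0   0   0]
 [  0   0   0   0   0   0   0  43  17   0  21   0   0   0   0   0   0]
 [  0   0   0   0   0   0   0  16   8   0  27   0   0   0   0   0   0]
 [  0   0   0   0   0   0   0   0   0   0   3   0   0   0   0   0   0]
 [  0   0   0  26   0   0   0   0   0   0   0   0   0   0   0   0 114]
 [  0   0  15 176 147  74  10   0   0   0   0   0   0   0   0   0   7]
 [  0   0  33 146 160 175  31   0   0   0   0   0   0   3   6   0   0]
 [  0   0   0   2  45  99   0   0   0   0   0   0   0   5   0   0   0]
 [  0   0   0   0   0   0   0   0   0   0   0   0   0   0   0   0   0]
 [  0   0   0   0   0   0   0   0   0   0   0
[... 1116 characters left out ...]
0    0    0    0    0    0    0    0    0    0    0
     0    0    0]
 [   0    0    0    0    0    0    0    0    0    0    0    0    0    0
     0    0    0]
 [   0    0    0    0    0    0    0    0    0    0    0    0    0    0
     0    0    0]
 [   0    0    0    0    0    0    0    0    0    0    2   13   68   97
   109   38    0]
 [   0    0    0    0    0    0    0   40  574  597  612  594  543  534
   517  128    0]
 [   0    0    0    0    0    0    0   19  327  277  299  342  287  397
   445  190    0]
 [   0    0    0    0    0    0    0   15  834  710  775  587  462  766
  1020   51    0]
 [   0    0    0    0    0    0    0    0  499  521  666  396  309  759
   668    0    0]]
```

>>> arm_command(linear=[[0.14, 0.19, 0], [0.14, 0.19, 0], [0.14, 0.19, 0], [0.14, 0.19, 0], [0.14, 0.19, 0], [0.14, 0.19, 0], [0.14, 0.19, 0], [0.14, 0.19, 0]], rot=[[0, 0, 0], [0, 0, 0], [0, 0, 0], [0, 0, 0], [0, 0, 0], [0, 0, 0], [0, 0, 0], [0, 0, 0]])

```text
clock: 2.95
tcp_pos: [416.3, -408.5, 322.7]
ee_rot: [0.803, 0.596, -0.0, 0.0]
wrist_force: [0.8, -0.7, -0.3]
width: 0.7
```

Run:
```python
from plan import *
st(); show(bx(625,-189,290),4)
```

```text
t 2.95 tcp [ 416.3 -408.5  322.7] yaw 1.2761 zax [ 0.e+00 -1.e-04 -1.e+00] F [ 0.8 -0.7 -0.3] w 0.7 j [-0.98  0.41  1.15 -0.    1.58 -0.68]
from [ 416.3 -408.5  322.7] to [ 543.1 -362.5  290. ] dist 138.7 per row [0.1346, 0.1799, 0.0546]
```

>>> arm_command(linear=[[0.135, 0.18, 0], [0.135, 0.18, 0], [0.135, 0.18, 0.05], [0.135, 0.18, 0.1], [0, 0, 0.1], [0, 0, 0]], rot=[[0, 0, 0], [0, 0, 0], [0, 0, 0], [0, 0, 0], [0, 0, 0], [0, 0, 0]])

```text
clock: 3.55
tcp_pos: [542.0, -362.2, 282.7]
ee_rot: [0.803, 0.596, -0.0, -0.002]
wrist_force: [-0.7, -0.4, 0.2]
width: 0.5
```

Run:
```python
from plan import *
st()
p,d,s=snap('side','side1'); a=p[120:370,170:420]; cv2.imwrite('pics/side1z.png',cv2.resize(a,None,fx=2.4,fy=2.4)[:,:,::-1])
# plan arc: a=726-150cos th, z=95+(150cos+17.5)tan+8/cos
cur=np.array(s['tcp_pos']); R=Rn.from_quat(s['ee_rot'])
for th in np.linspace(.78,0,14):
    z=95+(150*np.cos(th)+17.5)*np.tan(th)+8/np.cos(th); t=bx(726-150*np.cos(th),-189,z)
    dd=R.inv().apply(t-cur); print(round(th,2),np.round(t,1),np.round(dd/150,3)); cur=t
```

```text
t 3.55 tcp [ 542.  -362.2  282.7] yaw 1.2772 zax [-0.0032  0.003  -1.    ] F [-0.7 -0.4  0.2] w 0.5 j [-0.77  0.59  0.97 -0.    1.59 -0.47]
0.78 [ 537.7 -360.9  229.1] [-0.001 -0.029  0.358]
0.72 [ 531.8 -359.1  219.9] [-0.    -0.041  0.061]
0.66 [ 526.3 -357.5  210.7] [-0.    -0.038  0.062]
0.6 [ 521.2 -355.9  201.4] [-0.    -0.035  0.062]
0.54 [ 516.6 -354.5  191.9] [-0.    -0.032  0.063]
0.48 [ 512.4 -353.2  182.4] [-0.    -0.029  0.064]
0.42 [ 508.6 -352.1  172.7] [-0.    -0.026  0.064]
0.36 [ 505.4 -351.1  163. ] [-0.    -0.023  0.065]
0.3 [ 502.6 -350.2  153.1] [-0.    -0.019  0.066]
0.24 [ 500.3 -349.6  143.2] [-0.    -0.016  0.066]
0.18 [ 498.5 -349.   133.2] [-0.    -0.012  0.067]
0.12 [ 497.2 -348.6  123.1] [-0.    -0.009  0.067]
0.06 [ 496.4 -348.4  113.1] [-0.    -0.005  0.067]
0.0 [ 496.2 -348.3  103. ] [-0.    -0.002  0.067]
```

View pics/side1z.png

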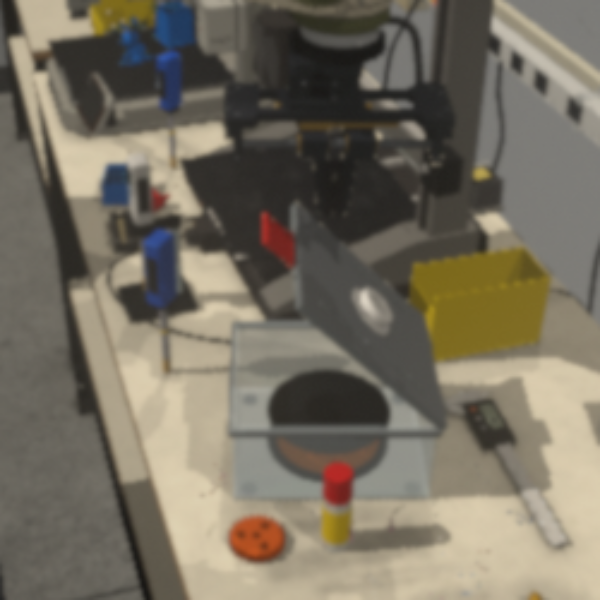

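>>> arm_command(linear=[[0, -0.015, 0.18], [0, -0.015, 0.18], [0, -0.041, 0.061], [0, -0.038, 0.062], [0, -0.035, 0.062], [0, -0.032, 0.063], [0, -0.029, 0.064], [0, -0.026, 0.064]], rot=[[0, 0, 0], [0, 0, 0], [0, 0, 0], [0, 0, 0], [0, 0, 0], [0, 0, 0], [0, 0, 0], [0, 0, 0]])

```text
clock: 4.4
tcp_pos: [508.3, -353.5, 175.3]
ee_rot: [0.804, 0.595, 0.0, 0.001]
wrist_force: [-0.4, 0.8, 0.2]
width: 0.7
```

>>> arm_command(linear=[[0, -0.023, 0.065], [0, -0.019, 0.066], [0, -0.016, 0.066], [0, -0.012, 0.067], [0, -0.009, 0.06], [0, -0.005, 0.04], [0, 0, 0.03], [0, 0, 0]], rot=[[0, 0, 0], [0, 0, 0], [0, 0, 0], [0, 0, 0], [0, 0, 0], [0, 0, 0], [0, 0, 0], [0, 0, 0]])

```text
clock: 5.2
tcp_pos: [496.6, -349.2, 115.1]
ee_rot: [0.803, 0.596, -0.0, -0.0]
wrist_force: [-0.9, -0.7, -0.5]
width: 0.4
```

Run:
```python
from plan import *
st()
```

```text
t 5.2 tcp [ 496.6 -349.2  115.1] yaw 1.276 zax [-5.e-04  6.e-04 -1.e+00] F [-0.9 -0.7 -0.5] w 0.4 j [-0.81  0.61  1.39  0.    1.15 -0.51]
```

>>> arm_command(linear=[[0, 0, 0.02], [0, 0, 0.02], [0, 0, 0.02], [0, 0, 0.02]], rot=[[0, 0, 0], [0, 0, 0], [0, 0, 0], [0, 0, 0]])

```text
clock: 5.6
tcp_pos: [496.7, -349.3, 103.5]
ee_rot: [0.803, 0.596, -0.0, 0.0]
wrist_force: [-0.0, -0.3, 0.3]
width: 0.4
```

Run:
```python
from plan import *
st()
p,d,s=snap('side','side2'); a=p[120:370,170:420]; cv2.imwrite('pics/side2z.png',cv2.resize(a,None,fx=2.4,fy=2.4)[:,:,::-1])
```

```text
t 5.6 tcp [ 496.7 -349.3  103.5] yaw 1.276 zax [ 0.e+00 -1.e-04 -1.e+00] F [-0.  -0.3  0.3] w 0.4 j [-0.81  0.62  1.4  -0.    1.12 -0.51]
```

View pics/side2z.png

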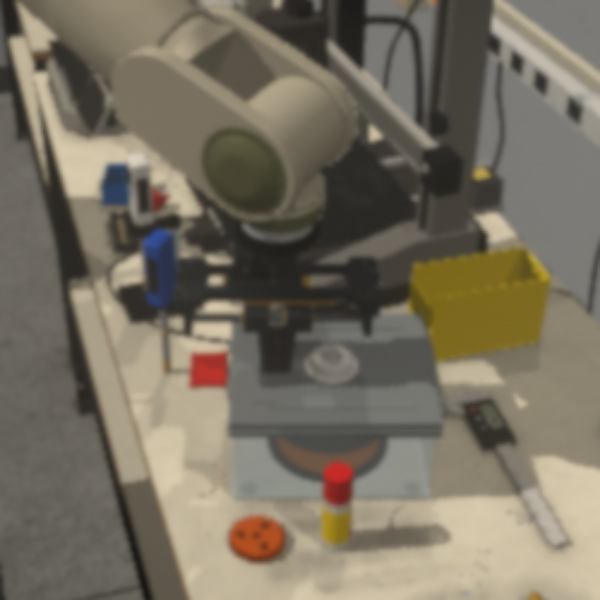

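Lid looks shut, with the red clip level at its front (zoomed px 210,370). I'll press a little more until the force rises.

>>> arm_command(linear=[[0, 0, 0.012], [0, 0, 0.012], [0, 0, 0]], rot=[[0, 0, 0], [0, 0, 0], [0, 0, 0]])

```text
clock: 5.95
tcp_pos: [496.8, -349.5, 103.2]
ee_rot: [0.803, 0.596, -0.0, 0.001]
wrist_force: [-8.3, 7.8, 23.5]
width: 0.6
```

>>> arm_command(linear=[[0, 0, -0.1], [0, -0.13, -0.06], [0, -0.2, 0], [0, -0.2, 0], [0, 0, 0], [0, 0, 0]], rot=[[0, 0, 0], [0, 0, 0], [0, 0, 0], [0, 0, 0], [0, 0, 0], [0, 0, 0]])

```text
clock: 6.55
tcp_pos: [420.8, -326.6, 124.4]
ee_rot: [0.803, 0.595, 0.0, 0.0]
wrist_force: [0.7, -0.7, -0.3]
width: 0.6
```

Run:
```python
from plan import *
st(); show(bx(497,-189,104),1)
p,d,s=snap('wrist','w1')
p,d,s=snap('side','side3'); a=p[120:370,170:420]; cv2.imwrite('pics/side3z.png',cv2.resize(a,None,fx=2.4,fy=2.4)[:,:,::-1])
```

```text
t 6.55 tcp [ 420.8 -326.6  124.4] yaw 1.2754 zax [ 7.e-04 -7.e-04 -1.e+00] F [ 0.7 -0.7 -0.3] w 0.6 j [-0.88  0.45  1.62  0.    1.07 -0.58]
from [ 420.8 -326.6  124.4] to [ 420.6 -325.3  104. ] dist 20.5 per row [0.0075, -0.0039, 0.1363]
```

View pics/side3z.png

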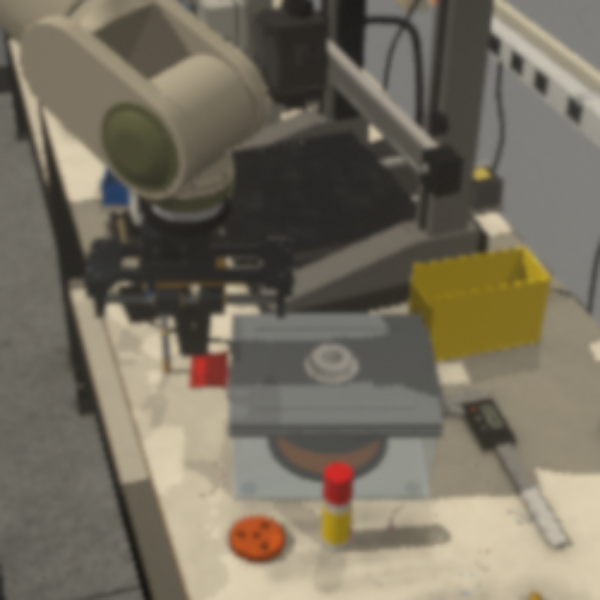

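View pics/w1.png

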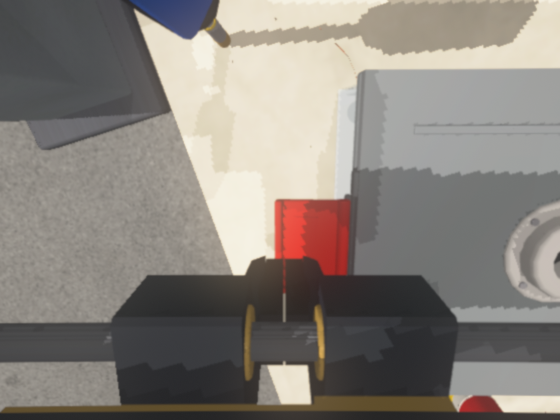

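>>> arm_command(linear=[[0, 0.027, 0.1], [0, 0, 0.06], [0, 0, 0.05], [0, 0, 0.05], [0, 0, 0.05], [0, 0, 0.04], [0, 0, 0]], rot=[[0, 0, 0], [0, 0, 0], [0, 0, 0], [0, 0, 0], [0, 0, 0], [0, 0, 0], [0, 0, 0]])

```text
clock: 7.35
tcp_pos: [424.1, -327.1, 70.7]
ee_rot: [0.803, 0.596, -0.0, -0.001]
wrist_force: [-0.4, 0.3, 0.5]
width: 0.1
```

Run:
```python
from plan import *
st()
p,d,s=snap('wrist','w2')
```

```text
t 7.35 tcp [ 424.1 -327.1   70.7] yaw 1.2759 zax [-0.001   0.0012 -1.    ] F [-0.4  0.3  0.5] w 0.1 j [-0.88  0.53  1.66  0.    0.96 -0.58]
```

View pics/w2.png

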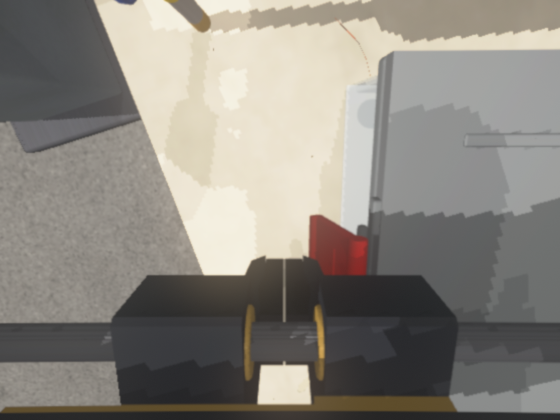

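>>> arm_command(linear=[[0, 0.02, 0], [0, 0.02, 0], [0, 0.02, 0], [0, 0, 0]], rot=[[0, 0, 0], [0, 0, 0], [0, 0, 0], [0, 0, 0]])

```text
clock: 7.8
tcp_pos: [430.0, -328.9, 71.4]
ee_rot: [0.803, 0.596, -0.002, -0.004]
wrist_force: [-24.6, 5.4, 11.5]
width: 0.5
```

Run:
```python
from plan import *
st()
p,d,s=snap('wrist','w3')
```

```text
t 7.8 tcp [ 430.  -328.9   71.4] yaw 1.2769 zax [-0.0087  0.0045 -1.    ] F [-24.6   5.4  11.5] w 0.5 j [-0.87  0.54  1.63 -0.    0.98 -0.57]
```

View pics/w3.png

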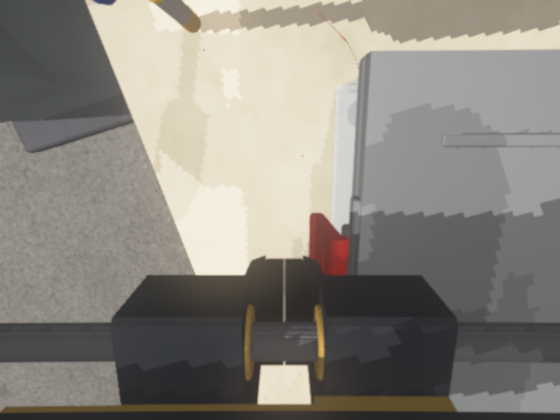

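>>> arm_command(linear=[[0, -0.07, 0], [0, 0, 0], [0, 0, 0], [0, 0, 0]], rot=[[0, 0, 0], [-0.045, 0, 0], [-0.045, 0, 0], [0, 0, 0]])

```text
clock: 8.25
tcp_pos: [421.5, -326.1, 71.3]
ee_rot: [0.796, 0.589, 0.084, 0.113]
wrist_force: [0.1, 0.1, -0.1]
width: 0.4
```

Run:
```python
from plan import *
st(); s=arm.read_state(); p=s['tcp_pos']; print('a',p[0]*.9568-p[1]*.2908)
show(bx(512,-189,72),5)
```

```text
t 8.25 tcp [ 421.5 -326.1   71.3] yaw 1.2742 zax [ 0.2674 -0.0804 -0.9602] F [ 0.1  0.1 -0.1] w 0.4 j [-0.96  0.43  1.87  0.29  0.65 -0.88]
a 498.1759035542455
from [ 421.5 -326.1   71.3] to [ 434.9 -329.7   72. ] dist 13.9 per row [0.0007, 0.018, 0.0043]
```

>>> arm_command(linear=[[0, 0.017, 0.005], [0, 0.017, 0.005], [0, 0.017, 0.005], [0, 0.017, 0.005], [0, 0, 0]], rot=[[0, 0, 0], [0, 0, 0], [0, 0, 0], [0, 0, 0], [0, 0, 0]])

```text
clock: 8.75
tcp_pos: [433.5, -330.1, 71.4]
ee_rot: [0.795, 0.59, 0.084, 0.113]
wrist_force: [-1.1, -0.7, 0.9]
width: 0.7
```

Run:
```python
from plan import *
st(); s=arm.read_state(); p=s['tcp_pos']; print('a',p[0]*.9568-p[1]*.2908)
p,d,s=snap('wrist','w4')
```

```text
t 8.75 tcp [ 433.5 -330.1   71.4] yaw 1.2768 zax [ 0.2661 -0.0807 -0.9606] F [-1.1 -0.7  0.9] w 0.7 j [-0.95  0.45  1.83  0.28  0.66 -0.86]
a 510.7771140134318
```

View pics/w4.png

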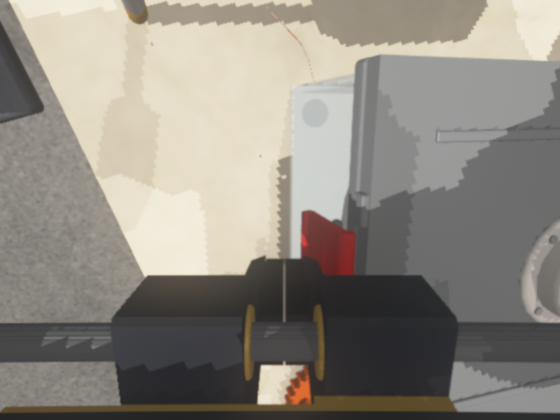

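>>> arm_command(linear=[[0, 0.017, 0.005], [0, 0.017, 0.005], [0, 0, 0]], rot=[[0, 0, 0], [0, 0, 0], [0, 0, 0]])

```text
clock: 9.1
tcp_pos: [434.7, -330.3, 70.8]
ee_rot: [0.795, 0.591, 0.082, 0.109]
wrist_force: [-39.9, 6.9, 21.9]
width: 0.3
```

>>> arm_command(linear=[[0, -0.15, -0.04], [0, -0.15, -0.04], [0, -0.15, -0.2], [0, 0, -0.3], [0, 0, -0.2], [0, 0, 0]], rot=[[0, 0, 0], [0, 0, 0], [0, 0, 0], [0.045, 0, 0], [0.045, 0, 0], [0, 0, 0]])

```text
clock: 9.7
tcp_pos: [351.7, -306.3, 167.3]
ee_rot: [0.803, 0.597, 0.002, 0.006]
wrist_force: [0.4, 0.1, -0.8]
width: 0.3
```

Run:
```python
from plan import *
st()
p,d,s=snap('side','side5'); a=p[120:370,170:420]; cv2.imwrite('pics/side5z.png',cv2.resize(a,None,fx=2.4,fy=2.4)[:,:,::-1])
p,d,s=snap('wrist','w5')
```

```text
t 9.7 tcp [ 351.7 -306.3  167.3] yaw 1.2783 zax [ 0.01   -0.0068 -0.9999] F [ 0.4  0.1 -0.8] w 0.3 j [-0.97  0.25  1.78  0.    1.1  -0.68]
```

View pics/side5z.png

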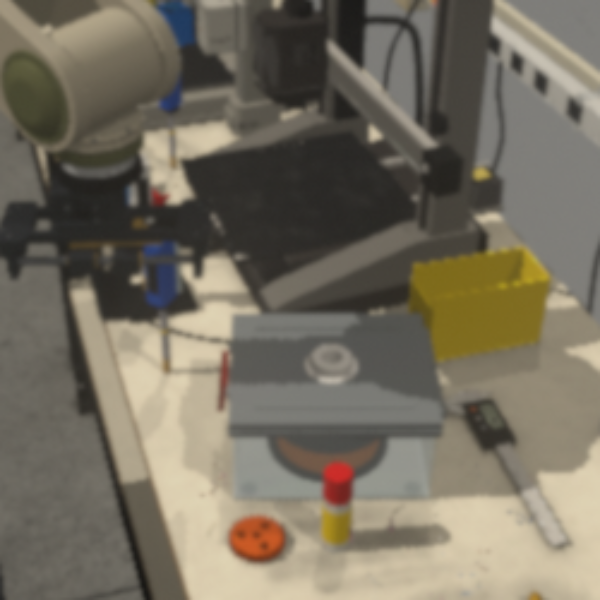

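View pics/w5.png

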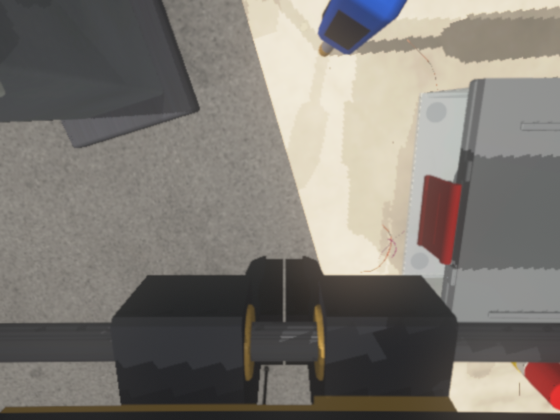

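Run:
```python
from plan import *
f=np.load('pics/w5.npz'); s={'tcp_pos':f['tcp'],'ee_rot':f['q']}
p=f['p'].astype(int); m=(p[:,:,0]>90)&(p[:,:,1]<60)&(p[:,:,2]<60); m[:150]=0;m[290:]=0;m[:,:400]=0
X,uv=cloud('wrist',f['d'],s,m)
a=X[:,0]*.9568-X[:,1]*.2908; b=X[:,0]*.2908+X[:,1]*.9568
for lo in range(60,106,5):
    k=(X[:,2]>=lo)&(X[:,2]<lo+5); 
    if k.any(): print(lo,k.sum(),np.round(np.percentile(a[k],[5,50,95]),1),np.round(np.percentile(b[k],[2,98]),1))
# lid front edge
f2=f['d']; X,uv=cloud('wrist',f2,s); k=(abs(X[:,2]-103)<4)&(X[:,0]>400)&(X[:,0]<520)
a=X[k,0]*.9568-X[k,1]*.2908; b=X[k,0]*.2908+X[k,1]*.9568
print(np.percentile(a,[0,1,2]),np.percentile(b,[1,99,100]))
# clip by side depth
```

```text
75 2 [521.1 521.2 521.3] [-191.4 -187.5]
80 101 [520.8 521.2 522.1] [-208.8 -171.4]
85 321 [521.  521.9 522.5] [-208.1 -164.9]
90 309 [521.8 522.3 522.9] [-208.8 -163.1]
95 188 [521.1 521.8 522.6] [-208.3 -162.3]
100 793 [521.5 523.6 526.5] [-209.3 -163. ]
[443.9928697  521.99253059 523.30261119] [-249.15978528 -105.2863687   -67.04470993]
```

Run:
```python
from plan import *
show(bx(629,-188,205),6)
```

```text
from [ 350.5 -304.4  163.1] to [ 547.2 -362.8  205. ] dist 209.4 per row [0.001, 0.2285, -0.0441]
```

>>> arm_command(linear=[[0, 0.1, -0.1], [0, 0.23, -0.1], [0, 0.26, -0.06], [0, 0.26, 0], [0, 0.26, 0], [0, 0.26, 0], [0, 0, 0], [0, 0, 0]], rot=[[0, 0, 0], [0, 0, 0], [0, 0, 0], [0, 0, 0], [0, 0, 0], [0, 0, 0], [0, 0, 0], [0, 0, 0]])

```text
clock: 10.6
tcp_pos: [545.9, -363.5, 201.7]
ee_rot: [0.803, 0.596, 0.004, 0.002]
wrist_force: [-0.7, -0.8, -0.1]
width: 0.6
```

Run:
```python
from plan import *
st()
p,d,s=snap('wrist','w6')
```

```text
t 10.6 tcp [ 545.9 -363.5  201.7] yaw 1.2783 zax [ 0.0075  0.0017 -1.    ] F [-0.7 -0.8 -0.1] w 0.6 j [-0.77  0.63  1.11  0.01  1.4  -0.48]
```

View pics/w6.png

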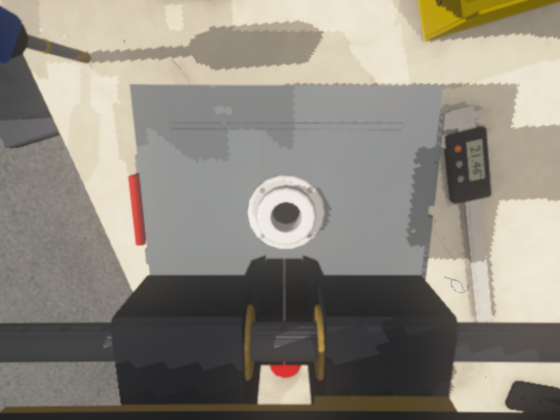

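```bash
cat > port.py <<'E'
from plan import *
def port(name):
    f=np.load('pics/%s.npz'%name); s={'tcp_pos':f['tcp'],'ee_rot':f['q']}
    X,uv=cloud('wrist',f['d'],s); c0=np.array([548,-363])
    k=(np.linalg.norm(X[:,:2]-c0,axis=1)<35); 
    h=np.histogram(X[k,2],np.arange(60,125,3)); print(dict(zip(h[1],h[0])))
    zt=np.median(X[k][X[k][:,2]>111][:,2]); k&=abs(X[:,2]-zt)<3; U=uv[k]
    print('top z',zt,'depth centroid',X[k].mean(0),k.sum())
    # outer contour of top annulus
    m=np.zeros(f['d'].shape,np.uint8); m[U[:,1],U[:,0]]=1
    cs,_=cv2.findContours(m,cv2.RETR_CCOMP,cv2.CHAIN_APPROX_NONE)
    for c in sorted(cs,key=len)[-2:]:
        W=onplane('wrist',c.reshape(-1,2),115,s)[:,:2]
        A=np.c_[2*W,np.ones(len(W))]; q=np.linalg.lstsq(A,(W**2).sum(1),rcond=None)[0]
        print('circle',len(W),q[:2],'r',np.sqrt(q[2]+q[:2]@q[:2]))
    return s
if __name__=='__main__':
    import sys
    s=port(sys.argv[1])
    g=np.load('pics/%s.npz'%sys.argv[1])['p']; cv2.imwrite('pics/pz.png',cv2.resize(g[160:270,220:350],None,fx=5,fy=5)[:,:,::-1])
E
python3 port.py w6
```

```text
{np.int64(60): np.int64(0), np.int64(63): np.int64(0), np.int64(66): np.int64(0), np.int64(69): np.int64(0), np.int64(72): np.int64(0), np.int64(75): np.int64(0), np.int64(78): np.int64(0), np.int64(81): np.int64(0), np.int64(84): np.int64(0), np.int64(87): np.int64(0), np.int64(90): np.int64(0), np.int64(93): np.int64(0), np.int64(96): np.int64(13), np.int64(99): np.int64(40), np.int64(102): np.int64(3253), np.int64(105): np.int64(1802), np.int64(108): np.int64(104), np.int64(111): np.int64(141), np.int64(114): np.int64(1822), np.int64(117): np.int64(94), np.int64(120): np.int64(0)}
top z 290.32471690254215 depth centroid [ 554.93929187 -341.94438142  290.73927267] 17779
circle 506 [ 451.10494281 -455.23476821] r 42.528939266965786
circle 691 [ 569.04282037 -497.58198419] r 52.29084253414529
```

View pics/pz.png

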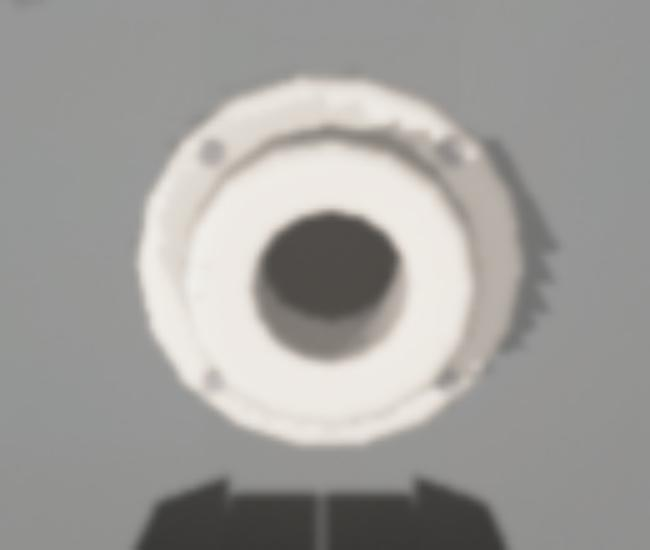

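```bash
sed -i "s/k=(np.linalg.norm(X\[:,:2\]-c0,axis=1)<35); /k=(np.linalg.norm(X[:,:2]-c0,axis=1)<35)\&(X[:,2]<125)/" port.py; python3 port.py w6
python3 - <<'E'
from plan import *
f=np.load('pics/w6.npz'); s={'tcp_pos':f['tcp'],'ee_rot':f['q']}
c=lambda x,y:(220+(x+.5)/5-.5,160+(y+.5)/5-.5)
W=onplane('wrist',[c(329.5,286),c(252,286),c(407,286),c(329.5,211),c(329.5,361)],115,s); print(W)
print(W[1]-W[2],W[3]-W[4], s)
# lid outline edges at z=103
X,uv=cloud('wrist',f['d'],s); k=(abs(X[:,2]-103)<3); a=X[k,0]*.9568-X[k,1]*.2908; b=X[k,0]*.2908+X[k,1]*.9568
print(np.percentile(a,[.3,99.7]),np.percentile(b,[.3,99.7]))
E
```

```text
{np.int64(60): np.int64(0), np.int64(63): np.int64(0), np.int64(66): np.int64(0), np.int64(69): np.int64(0), np.int64(72): np.int64(0), np.int64(75): np.int64(0), np.int64(78): np.int64(0), np.int64(81): np.int64(0), np.int64(84): np.int64(0), np.int64(87): np.int64(0), np.int64(90): np.int64(0), np.int64(93): np.int64(0), np.int64(96): np.int64(13), np.int64(99): np.int64(40), np.int64(102): np.int64(3253), np.int64(105): np.int64(1802), np.int64(108): np.int64(104), np.int64(111): np.int64(141), np.int64(114): np.int64(1822), np.int64(117): np.int64(94), np.int64(120): np.int64(0)}
top z 115.80772493072955 depth centroid [ 547.14127868 -360.87336801  115.75603315] 2000
circle 88 [ 547.05547624 -361.37677804] r 10.066750690557233
circle 166 [ 547.01278334 -361.43296275] r 19.284866263459968
[[ 546.90853395 -361.73900175  115.        ]
 [ 537.11423239 -358.76989483  115.        ]
 [ 556.7080246  -364.70955615  115.        ]
 [ 549.83442661 -351.98146912  115.        ]
 [ 543.91554773 -371.7200385   115.        ]]
[-19.5937922    5.93966132   0.        ] [ 5.91887888 19.73856939  0.        ] {'tcp_pos': array([ 545.94734397, -363.5252546 ,  201.66737516]), 'ee_rot': array([0.80261563, 0.59648405, 0.0035235 , 0.00158357])}
[467.06769298 729.99831856] [-233.26463107  -81.88532763]
```

```bash
python3 - <<'E'
from plan import *
st()
p,d,s=snap('wrist','w7')
st()
# stand details from top & side
f=np.load('pics/top0.npz'); X,uv=cloud('top',f['d'])
for lo,hi in [(5,20),(100,125),(125,300)]:
    k=(X[:,2]>lo)&(X[:,2]<hi)&(X[:,0]>340)&(X[:,0]<540)&(X[:,1]>-170)&(X[:,1]<0)
    print(lo,hi,k.sum(),np.round(X[k].min(0)),np.round(X[k].max(0)),np.round(np.median(X[k],0)))
for c in ['top','side']:
  for q in ['probe_stand','probe']:
    for r in optics.cut_out(c,q)[:2]:
        print(c,q,round(r['p'],2),np.round(r['pixel']),r['mask'].sum())
E
python3 port.py w7
```

```text
t 10.65 tcp [ 545.5 -363.5  202.6] yaw 1.2777 zax [ 0.0079  0.001  -1.    ] F [-0.2 -0.1 -0.4] w 0.5 j [-0.77  0.63  1.11  0.01  1.4  -0.48]
t 10.7 tcp [ 545.3 -363.6  203.4] yaw 1.2773 zax [ 8.5e-03  3.0e-04 -1.0e+00] F [-0.8 -0.3  0.6] w 1.0 j [-0.77  0.63  1.11  0.01  1.4  -0.48]
5 20 585 [ 366. -170.    5.] [537.  -1.  20.] [438. -86.   9.]
100 125 70 [408. -91. 107.] [467. -63. 124.] [445. -75. 116.]
125 300 78 [411. -90. 126.] [432. -60. 207.] [422. -76. 200.]
top probe_stand 0.57 [261. 234.] 461
top probe 0.62 [306. 242.] 83
top probe 0.5 [256. 238.] 106
side probe_stand 0.89 [234. 246.] 317
side probe_stand 0.31 [305. 287.] 6617
side probe 0.98 [238. 240.] 326
side probe 0.57 [227. 200.] 94
{np.int64(60): np.int64(0), np.int64(63): np.int64(0), np.int64(66): np.int64(0), np.int64(69): np.int64(0), np.int64(72): np.int64(0), np.int64(75): np.int64(0), np.int64(78): np.int64(0), np.int64(81): np.int64(0), np.int64(84): np.int64(0), np.int64(87): np.int64(0), np.int64(90): np.int64(0), np.int64(93): np.int64(0), np.int64(96): np.int64(10), np.int64(99): np.int64(47), np.int64(102): np.int64(3215), np.int64(105): np.int64(1823), np.int64(108): np.int64(104), np.int64(111): np.int64(144), np.int64(114): np.int64(1813), np.int64(117): np.int64(88), np.int64(120): np.int64(0)}
top z 115.8110749124057 depth centroid [ 547.17732867 -360.8771443   115.73512141] 1992
circle 86 [ 546.97273497 -361.3801532 ] r 10.043302663155956
circle 165 [ 547.01868664 -361.40271521] r 19.290483500533384
```

>>> arm_command(linear=[[0, 0, -0.1], [0, 0, -0.1], [0, 0, -0.1], [0, 0, -0.1], [0, 0, -0.1], [0, 0, -0.1], [0, 0, -0.05], [0, 0, 0]], rot=[[0, 0, 0.045], [0, 0, 0.045], [0, 0, 0.045], [0, 0, 0.045], [0, 0, 0.045], [0, 0, 0.045], [0, 0, 0.045], [0, 0, 0.045]], jaw=0.6)

```text
clock: 11.7
tcp_pos: [545.2, -363.9, 303.4]
ee_rot: [0.998, 0.07, 0.006, 0.002]
wrist_force: [0.6, 0.8, 0.4]
width: 62.3
```

Run:
```python
from plan import *
st()
show([421,-76,300],8)
s=arm.read_state(); R=Rn.from_quat(s['ee_rot'])
for yaw in [-.1,0,.1]:
  T=Rn.from_matrix(np.array([[np.cos(yaw),np.sin(yaw),0],[np.sin(yaw),-np.cos(yaw),0],[0,0,-1.]])); print(yaw,((R.inv()*T).as_rotvec()/np.pi).round(4))
```

```text
t 11.7 tcp [ 545.2 -363.9  303.4] yaw 0.1407 zax [ 0.0112 -0.0028 -0.9999] F [0.6 0.8 0.4] w 62.3 j [-0.77  0.59  0.92  0.01  1.62  0.66]
from [ 545.2 -363.9  303.4] to [421 -76 300] dist 313.6 per row [-0.0689, -0.2521, 0.001]
-0.1 [ 0.001  -0.0036  0.0766]
0 [ 0.0011 -0.0035  0.0448]
0.1 [ 0.0013 -0.0034  0.0129]
```

>>> arm_command(linear=[[-0.069, -0.252, 0], [-0.069, -0.252, 0], [-0.069, -0.252, 0], [-0.069, -0.252, 0], [-0.069, -0.252, 0], [-0.069, -0.252, 0], [-0.069, -0.252, 0], [-0.069, -0.252, 0]], rot=[[0, 0, 0], [0, 0, 0], [0, 0, 0], [0, 0, 0], [0, 0, 0], [0, 0, 0], [0, 0, 0], [0.0011, -0.0035, 0.0448]])

```text
clock: 12.5
tcp_pos: [417.9, -75.3, 300.4]
ee_rot: [1.0, 0.002, -0.001, -0.001]
wrist_force: [0.6, -0.3, 0.8]
width: 70.5
```

>>> arm_command(linear=[[0, 0, 0], [0, 0, 0]], rot=[[0, 0, 0], [0, 0, 0]])

```text
clock: 12.7
tcp_pos: [419.1, -76.6, 300.7]
ee_rot: [1.0, 0.004, -0.0, -0.0]
wrist_force: [-0.2, 0.8, 0.4]
width: 70.4
```

Run:
```python
from plan import *
st()
p,d,s=snap('wrist','w8')
p,d,s=snap('side','side8'); a=p[100:280,150:390]; cv2.imwrite('pics/side8z.png',cv2.resize(a,None,fx=3.2,fy=3.2)[:,:,::-1])
```

```text
t 12.7 tcp [419.1 -76.6 300.7] yaw 0.0084 zax [-7.e-04  9.e-04 -1.e+00] F [-0.2  0.8  0.4] w 70.4 j [-0.46  0.05  1.65  0.    1.44  1.1 ]
```

View pics/w8.png

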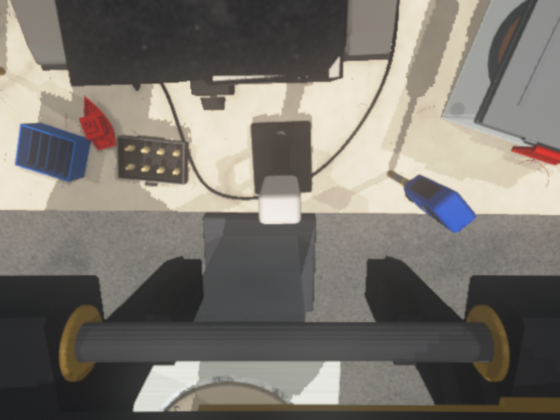

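View pics/side8z.png

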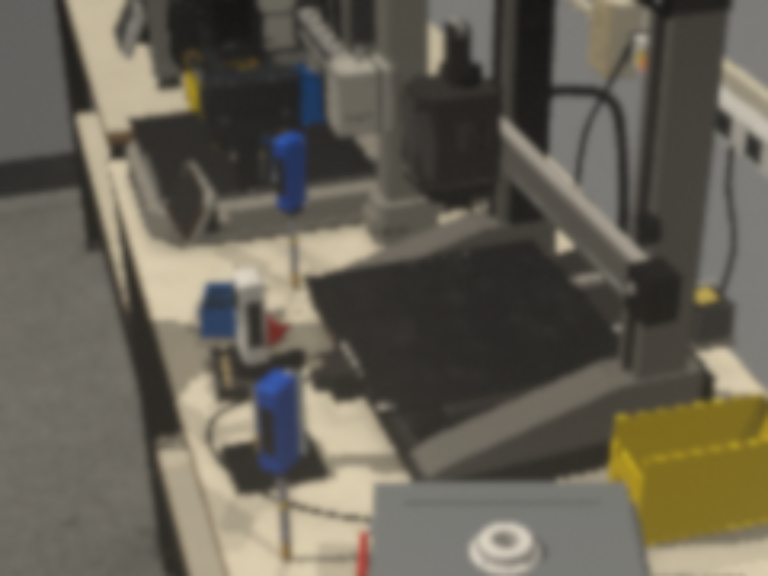

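Run:
```python
from plan import *
f=np.load('pics/w8.npz'); s={'tcp_pos':f['tcp'],'ee_rot':f['q']}
X,uv=cloud('wrist',f['d'],s); k=(X[:,2]>194)&(X[:,2]<206)&(abs(X[:,0]-420)<40)&(abs(X[:,1]+76)<40)
Y=X[k]; print(k.sum(),np.median(Y[:,2]),Y[:,:2].min(0),Y[:,:2].max(0))
U=uv[k]; W=onplane('wrist',U,200,s)[:,:2].astype(np.float32); r=cv2.minAreaRect(W); print('rect@200',r)
print('uv',U.min(0),U.max(0))
# foot of stand
k=(X[:,2]>3)&(X[:,2]<25)&(abs(X[:,0]-430)<90)&(abs(X[:,1]+76)<70)
p=f['p'][uv[:,1],uv[:,0]].max(1); k&=p<70
Y=X[k]; print('foot z',np.median(Y[:,2]),k.sum(),np.percentile(Y[:,:2],[1,99],axis=0)); print(cv2.minAreaRect(Y[:,:2].astype(np.float32)))
g=cv2.resize(f['p'][110:240,220:350],None,fx=5,fy=5); cv2.imwrite('pics/w8z.png',g[:,:,::-1])
```

```text
1297 200.6730321988577 [410.50416915 -87.9693663 ] [432.35458019 -58.22394536]
rect@200 ((422.24688720703125, -73.09671020507812), (22.28456687927246, 29.43027687072754), 0.5062335729598999)
uv [258 192] [300 223]
  return _methods._mean(a, axis=axis, dtype=dtype,
  ret = ret.dtype.type(ret / rcount)
Traceback (most recent call last):
IndexError: index -1 is out of bounds for axis 0 with size 0
```

>>> arm_command(linear=[[0.021, -0.023, 0.1], [0, 0, 0.2], [0, 0, 0.2], [0, 0, 0.2], [0, 0, 0.1], [0, 0, 0.1], [0, 0, 0.08], [0, 0, 0.05]], rot=[[0, 0, 0], [0, 0, 0], [0, 0, 0], [0, 0, 0], [0, 0, 0], [0, 0, 0], [0, 0, 0], [0, 0, 0]])

```text
clock: 13.6
tcp_pos: [422.0, -73.8, 144.6]
ee_rot: [1.0, 0.003, -0.002, -0.001]
wrist_force: [0.4, -0.5, -0.4]
width: 70.1
```

>>> arm_command(linear=[[0, 0, 0], [0, 0, 0]], rot=[[0, 0, 0], [0, 0, 0]])

```text
clock: 13.8
tcp_pos: [422.3, -73.4, 146.0]
ee_rot: [1.0, 0.003, -0.001, -0.001]
wrist_force: [-0.0, -0.1, 0.6]
width: 70.4
```

Run:
```python
from plan import *
st()
p,d,s=snap('wrist','w9')
p,d,s=snap('side','side9'); a=p[100:280,150:390]; cv2.imwrite('pics/side9z.png',cv2.resize(a,None,fx=3.2,fy=3.2)[:,:,::-1])
```

```text
t 13.8 tcp [422.3 -73.4 146. ] yaw 0.0057 zax [-0.0018  0.0015 -1.    ] F [-0.  -0.1  0.6] w 70.4 j [-0.45  0.21  1.9   0.    1.04  1.12]
```

View pics/w9.png

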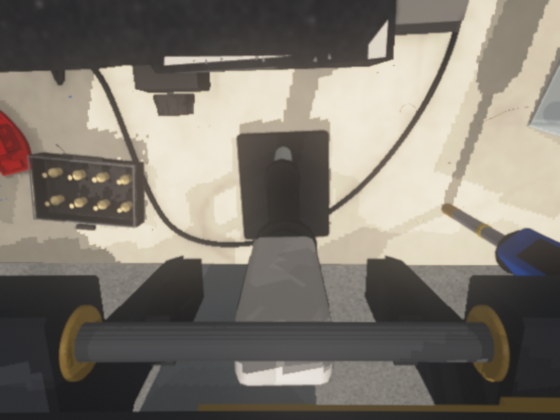

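View pics/side9z.png

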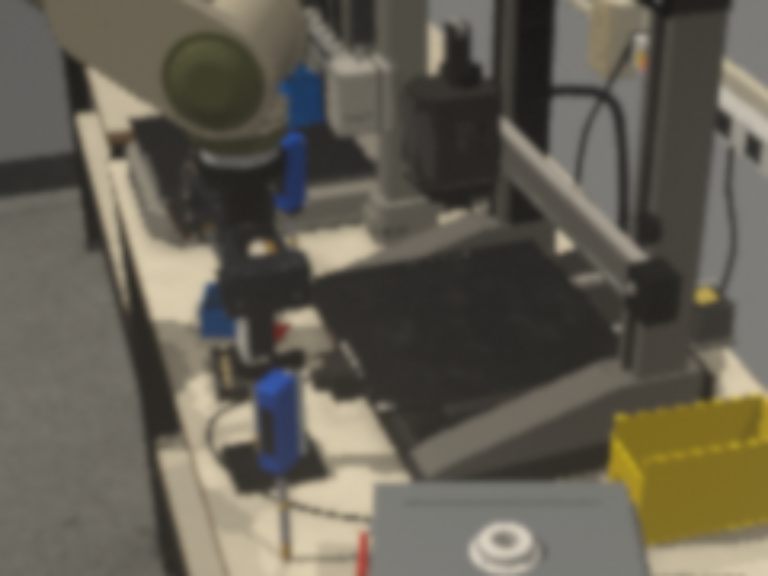

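>>> arm_command(linear=[[0, 0, 0], [0, 0, 0], [0, 0, 0], [0, 0, 0], [0, 0, 0], [0, 0, 0], [0, 0, 0], [0, 0, 0]], rot=[[0, 0, 0], [0, 0, 0], [0, 0, 0], [0, 0, 0], [0, 0, 0], [0, 0, 0], [0, 0, 0], [0, 0, 0]], jaw=-0.6, newtons=30)

```text
clock: 14.7
tcp_pos: [422.0, -73.0, 145.7]
ee_rot: [1.0, 0.003, -0.001, -0.001]
wrist_force: [-1.6, -0.1, 0.4]
width: 29.6
```

>>> arm_command(linear=[[0, 0, -0.07], [0, 0, -0.14], [0, 0, -0.17], [0, 0, -0.17], [0, 0, -0.17], [0, 0, -0.17], [0, 0, -0.17], [0, 0, -0.1]], rot=[[0, 0, 0], [0, 0, 0], [0, 0, 0], [0, 0, 0], [0, 0, 0], [0, 0, 0], [0, 0, 0], [0, 0, 0]])

```text
clock: 15.5
tcp_pos: [422.4, -73.3, 322.2]
ee_rot: [1.0, 0.003, 0.0, -0.0]
wrist_force: [0.1, -0.2, -1.6]
width: 29.9
```

>>> arm_command(linear=[[0, 0, -0.05], [0, 0, 0], [0, 0, 0]], rot=[[0, 0, 0], [0, 0, 0], [0, 0, 0]])

```text
clock: 15.8
tcp_pos: [422.2, -73.2, 326.5]
ee_rot: [1.0, 0.003, -0.002, -0.001]
wrist_force: [0.5, 0.5, -1.7]
width: 30.0
```

Run:
```python
from plan import *
st()
p,d,s=snap('wrist','w10')
p,d,s=snap('side','side10'); a=p[60:260,130:390]; cv2.imwrite('pics/side10z.png',cv2.resize(a,None,fx=3,fy=3)[:,:,::-1])
```

```text
t 15.8 tcp [422.2 -73.2 326.5] yaw 0.0059 zax [-0.0033  0.0022 -1.    ] F [ 0.5  0.5 -1.7] w 30.0 j [-0.45  0.04  1.59  0.    1.51  1.12]
```

View pics/w10.png

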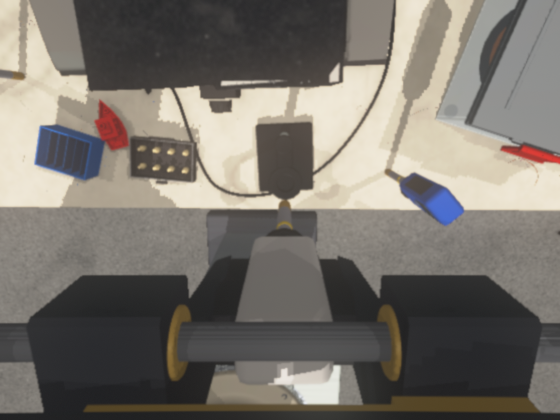

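View pics/side10z.png

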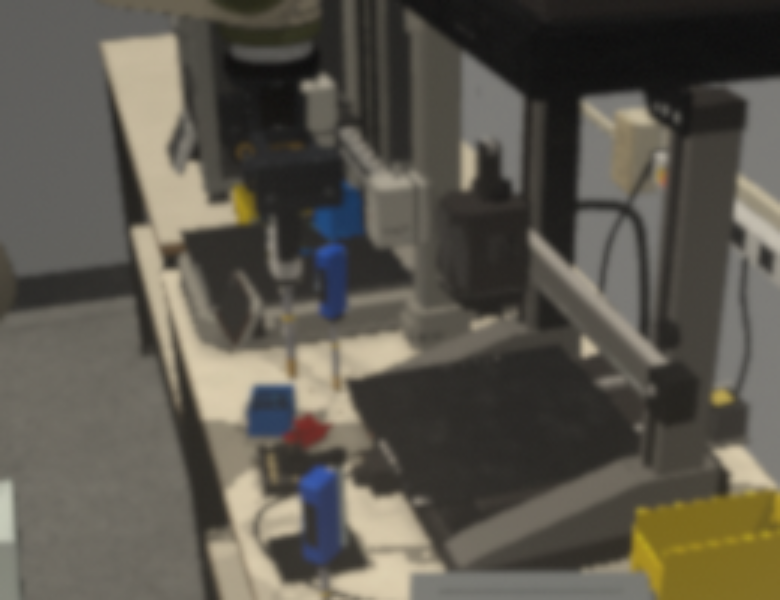

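>>> arm_command(linear=[[0.02, 0.1, 0], [0.025, 0.2, 0], [0.025, 0.24, 0], [0.025, 0.26, 0], [0.025, 0.26, 0], [0.025, 0.26, 0], [0.025, 0.26, 0], [0.03, 0.2, 0]], rot=[[0, 0, 0], [0, 0, 0], [0, 0, 0], [0, 0, 0], [0, 0, 0], [0, 0, 0], [0, 0, 0], [0, 0, 0]])

```text
clock: 16.7
tcp_pos: [453.3, -343.4, 325.6]
ee_rot: [1.0, 0.002, -0.002, -0.001]
wrist_force: [-0.5, 0.5, -1.0]
width: 29.6
```

>>> arm_command(linear=[[0.08, 0.06, 0], [0.16, 0.04, 0], [0.18, 0.03, 0], [0.14, 0.02, 0], [0.06, 0, 0], [0, 0, 0], [0, 0, 0]], rot=[[0, 0, 0], [0, 0, 0], [0, 0, 0], [0, 0, 0], [0, 0, 0], [0, 0, 0], [0, 0, 0]])

```text
clock: 17.4
tcp_pos: [546.6, -362.8, 325.7]
ee_rot: [1.0, 0.003, -0.002, -0.001]
wrist_force: [-1.5, 0.6, -0.5]
width: 29.6
```

Run:
```python
from plan import *
st()
show([547,-361.4,326],3)
```

```text
t 17.4 tcp [ 546.6 -362.8  325.7] yaw 0.0056 zax [-0.0031  0.0022 -1.    ] F [-1.5  0.6 -0.5] w 29.6 j [-0.76  0.6   0.85 -0.    1.7   0.8 ]
from [ 546.6 -362.8  325.7] to [ 547.  -361.4  326. ] dist 1.4 per row [0.0009, -0.003, -0.0006]
```

>>> arm_command(linear=[[0, 0, 0.1], [0, 0, 0.15], [0, 0, 0.12], [0, 0, 0.06], [0, 0, 0], [0, 0, 0]], rot=[[0, 0, 0], [0, 0, 0], [0, 0, 0], [0, 0, 0], [0, 0, 0], [0, 0, 0]])

```text
clock: 18.0
tcp_pos: [546.9, -362.3, 263.1]
ee_rot: [1.0, 0.003, -0.001, -0.0]
wrist_force: [0.3, 0.4, -1.6]
width: 29.4
```

```bash
python3 - <<'E'
from plan import *
st()
p,d,s=snap('wrist','w11'); g=p[150:300,210:360]; cv2.imwrite('pics/w11z.png',cv2.resize(g,None,fx=4,fy=4)[:,:,::-1])
print('proj tip',project('wrist',Rn.from_quat(s['ee_rot']).apply([[0,0,126]])+s['tcp_pos'],s),'port',project('wrist',[[547,-361.4,115]],s))
p,d,s=snap('side','side11'); a=p[150:300,230:420]; cv2.imwrite('pics/side11z.png',cv2.resize(a,None,fx=4,fy=4)[:,:,::-1])
E
sed -i 's/<125)/<117.5)/' port.py; python3 port.py w11
```

```text
t 18.0 tcp [ 546.9 -362.3  263.1] yaw 0.0057 zax [-1.e-03  6.e-04 -1.e+00] F [ 0.3  0.4 -1.6] w 29.4 j [-0.76  0.61  1.   -0.    1.54  0.8 ]
proj tip [[283.83448642 203.32045643]] port [[282.87724756 196.49201595]]
{np.int64(60): np.int64(0), np.int64(63): np.int64(0), np.int64(66): np.int64(0), np.int64(69): np.int64(0), np.int64(72): np.int64(0), np.int64(75): np.int64(0), np.int64(78): np.int64(0), np.int64(81): np.int64(0), np.int64(84): np.int64(0), np.int64(87): np.int64(0), np.int64(90): np.int64(0), np.int64(93): np.int64(0), np.int64(96): np.int64(6), np.int64(99): np.int64(14), np.int64(102): np.int64(2018), np.int64(105): np.int64(1216), np.int64(108): np.int64(44), np.int64(111): np.int64(82), np.int64(114): np.int64(1025), np.int64(117): np.int64(67), np.int64(120): np.int64(0)}
top z 115.87606092808458 depth centroid [ 549.71724015 -361.32223246  115.80381275] 1139
circle 6 [ 538.12659202 -369.41032022] r 1.056572766789095
circle 201 [ 547.69183313 -361.51539155] r 16.675793639031642
```

View pics/w11z.png

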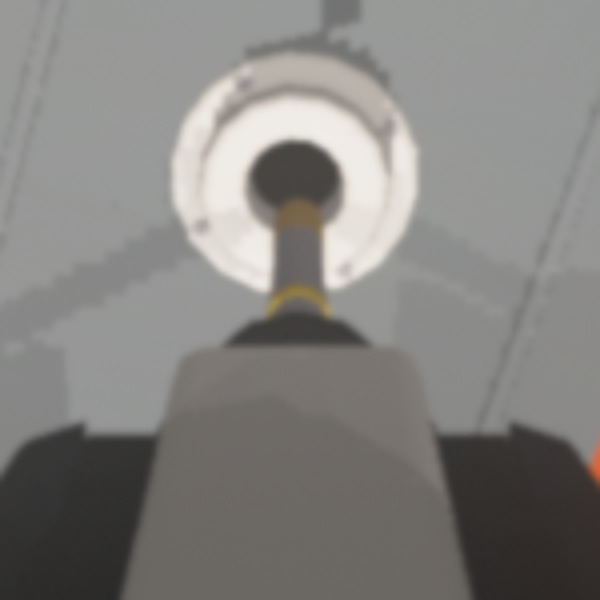

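View pics/side11z.png

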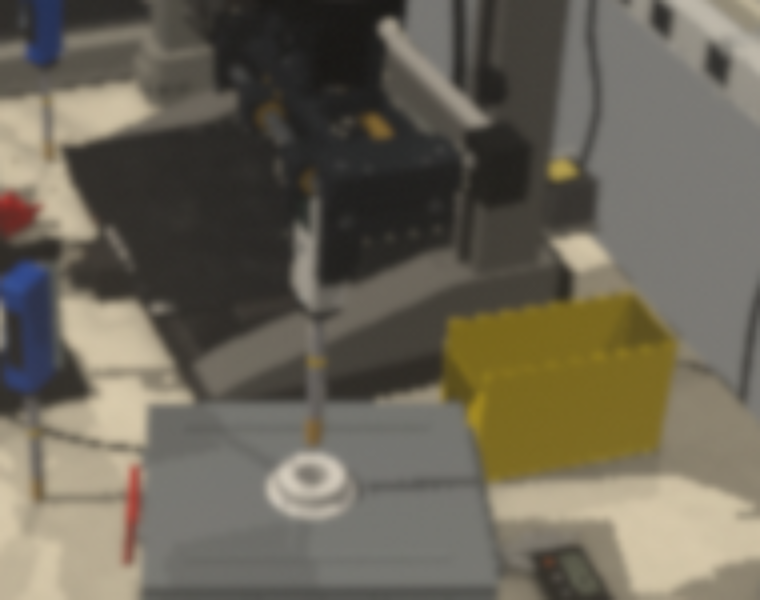

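```bash
cat > ov.py <<'E'
from plan import *
def ov(name,out,port,off,tipz=126,box=(210,150,150,150),k=5):
    f=np.load('pics/%s.npz'%name); s={'tcp_pos':f['tcp'],'ee_rot':f['q']}
    x0,y0,w,h=box; g=cv2.resize(f['p'][y0:y0+h,x0:x0+w],None,fx=k,fy=k,interpolation=cv2.INTER_CUBIC)[:,:,::-1].copy()
    def dr(P,col,closed=True):
        q=(project('wrist',P,s)-[x0,y0]+.5)*k-.5; cv2.polylines(g,[np.round(q).astype(int)],closed,col,1)
    t=np.linspace(0,2*np.pi,60); C=np.c_[np.cos(t),np.sin(t),0*t]
    for r in (10,20): dr(C*r+[port[0],port[1],115],(255,0,255))
    R=Rn.from_quat(s['ee_rot']); T=lambda P:R.apply(P)+s['tcp_pos']
    for zz in (0,60): dr(T(C*4.5+[off[0],off[1],tipz-zz]),(0,255,0))
    dr(T(np.array([[off[0],off[1]+4.5,tipz],[off[0],off[1]+4.5,tipz-60]])),(0,255,0),False)
    dr(T(np.array([[off[0],off[1]-4.5,tipz],[off[0],off[1]-4.5,tipz-60]])),(0,255,0),False)
    cv2.imwrite('pics/%s.png'%out,g)
E
python3 -c "
from ov import *
ov('w11','ov11',(547,-361.4),(0,0),box=(220,160,120,80),k=6)"
```

```text
(no output)
```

View pics/ov11.png

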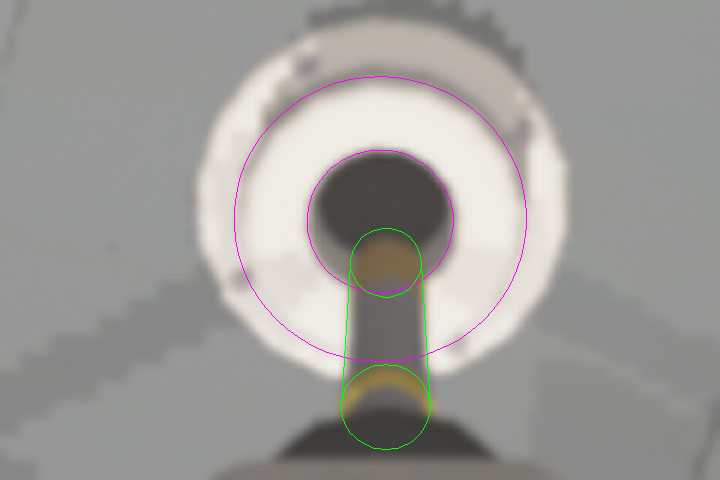

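>>> arm_command(linear=[[0.004, -0.006, 0.03], [0, 0, 0.05], [0, 0, 0.04], [0, 0, 0], [0, 0, 0]], rot=[[0, 0, 0], [0, 0, 0], [0, 0, 0], [0, 0, 0], [0, 0, 0]])

```text
clock: 18.6
tcp_pos: [547.5, -361.0, 243.8]
ee_rot: [1.0, 0.003, -0.001, -0.001]
wrist_force: [0.6, -0.1, -1.1]
width: 29.8
```

```bash
python3 -c "
from ov import *
st()
p,d,s=snap('wrist','w12')
ov('w12','ov12',(546.4,-361.8),(-1.1,0.4),box=(220,160,120,80),k=6)
p,d,s=snap('side','side12'); a=p[200:300,250:370]; cv2.imwrite('pics/side12z.png',cv2.resize(a,None,fx=6,fy=6)[:,:,::-1])
"
```

```text
t 18.6 tcp [ 547.5 -361.   243.8] yaw 0.006 zax [-0.0023  0.0019 -1.    ] F [ 0.6 -0.1 -1.1] w 29.8 j [-0.76  0.61  1.03 -0.    1.5   0.8 ]
```

View pics/ov12.png

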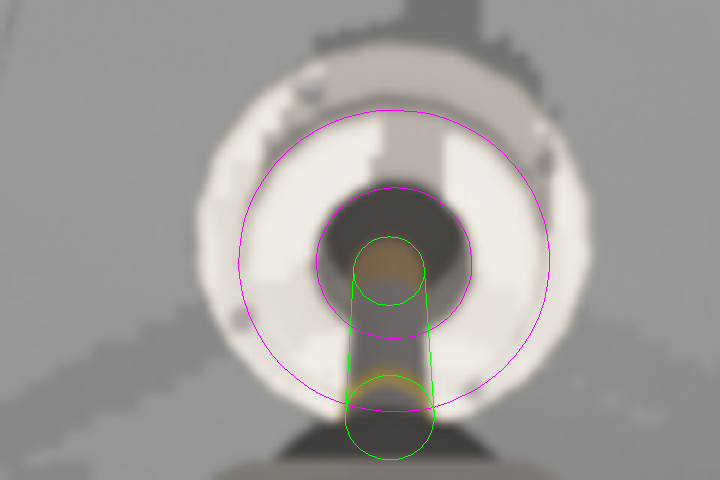

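View pics/side12z.png

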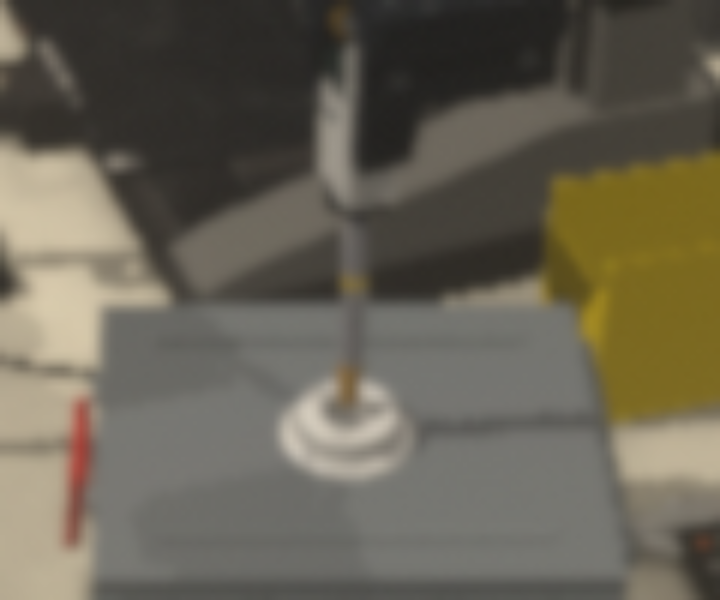

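>>> arm_command(linear=[[0.012, 0.002, 0], [0, 0, 0], [0, 0, 0.02], [0, 0, 0.04], [0, 0, 0], [0, 0, 0]], rot=[[0, 0, 0], [0, 0, 0], [0, 0, 0], [0, 0, 0], [0, 0, 0], [0, 0, 0]])

```text
clock: 19.3
tcp_pos: [549.3, -361.2, 234.6]
ee_rot: [1.0, 0.003, -0.001, -0.001]
wrist_force: [-0.1, 0.5, -1.5]
width: 29.6
```

```bash
python3 -c "
from ov import *
st()
p,d,s=snap('wrist','w13')
ov('w13','ov13',(547.4,-361.6),(-1.1,0.4),box=(220,160,120,80),k=6)
p,d,s=snap('side','side13'); a=p[200:300,250:370]; cv2.imwrite('pics/side13z.png',cv2.resize(a,None,fx=6,fy=6)[:,:,::-1])
"
```

```text
t 19.3 tcp [ 549.3 -361.2  234.6] yaw 0.0059 zax [-0.0025  0.002  -1.    ] F [-0.1  0.5 -1.5] w 29.6 j [-0.76  0.62  1.04 -0.    1.48  0.81]
```

View pics/ov13.png

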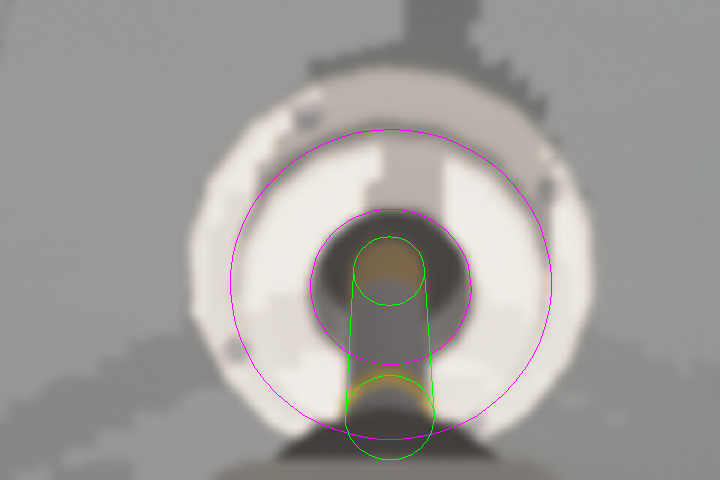

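View pics/side13z.png

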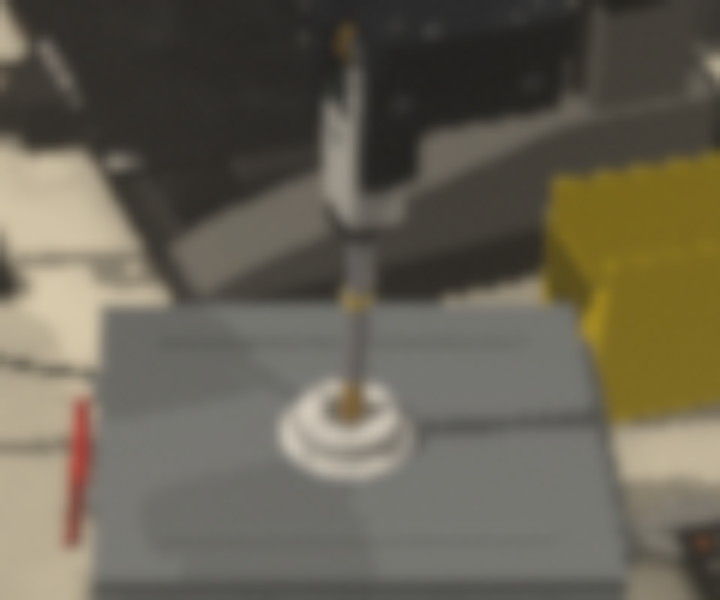

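```bash
cat > so.py <<'E'
from plan import *
import sys
def so(name,port,stem,tipz,out):
    f=np.load('pics/%s.npz'%name); x0,y0,w,h,k=280,215,70,75,10
    g=cv2.resize(f['p'][y0:y0+h,x0:x0+w],None,fx=k,fy=k,interpolation=cv2.INTER_CUBIC)[:,:,::-1].copy()
    t=np.linspace(0,2*np.pi,60); C=np.c_[np.cos(t),np.sin(t),0*t]
    def dr(P,col,cl=True):
        q=(project('side',P)-[x0,y0]+.5)*k-.5; cv2.polylines(g,[np.round(q).astype(int)],cl,col,1)
    for r,z in((10,115),(20,115),(27,105)): dr(C*r+[port[0],port[1],z],(255,0,255))
    for o in (-4.5,4.5):
        e=np.array([.96,-.28])*o; dr([[stem[0]+e[0],stem[1]+e[1],tipz],[stem[0]+e[0],stem[1]+e[1],tipz+95]],(0,255,0),False)
    dr(C*4.5+[stem[0],stem[1],tipz+60],(0,255,0))
    cv2.imwrite('pics/%s.png'%out,g)
E
python3 -c "
from so import *
so('side13',(547.5,-361.5),(548.2,-361.6),109,'so13')"
```

View pics/so13.png

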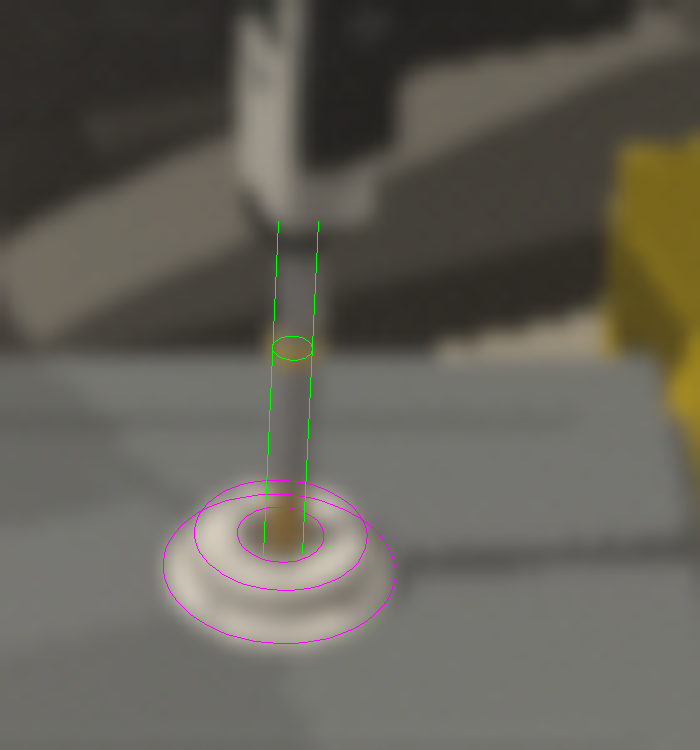

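>>> arm_command(linear=[[-0.004, 0, 0.02], [0, 0, 0.04], [0, 0, 0.06], [0, 0, 0.08], [0, 0, 0.08], [0, 0, 0.05], [0, 0, 0.015], [0, 0, 0]], rot=[[0, 0, 0], [0, 0, 0], [0, 0, 0], [0, 0, 0], [0, 0, 0], [0, 0, 0], [0, 0, 0], [0, 0, 0]])

```text
clock: 20.2
tcp_pos: [548.6, -361.2, 182.9]
ee_rot: [1.0, 0.003, -0.001, -0.001]
wrist_force: [-0.2, 0.5, -1.2]
width: 29.6
```

>>> arm_command(linear=[[0, 0, 0], [0, 0, 0]], rot=[[0, 0, 0], [0, 0, 0]])

```text
clock: 20.4
tcp_pos: [548.8, -361.3, 183.7]
ee_rot: [1.0, 0.003, -0.001, -0.001]
wrist_force: [-0.6, 1.0, -0.5]
width: 29.7
```

```bash
python3 -c "
from ov import *
from so import so
st()
p,d,s=snap('wrist','w14')
st()
ov('w14','ov14',(547.4,-361.6),(-1.1,0.4),box=(220,180,120,90),k=6)
p,d,s=snap('side','side14')
so('side14',(547.5,-361.5),(547.6,-361.6),55,'so14')
"
```

```text
t 20.4 tcp [ 548.8 -361.3  183.7] yaw 0.006 zax [-0.0015  0.001  -1.    ] F [-0.6  1.  -0.5] w 29.7 j [-0.76  0.65  1.12 -0.    1.37  0.8 ]
t 20.45 tcp [ 548.7 -361.3  183.7] yaw 0.0059 zax [-0.0015  0.0011 -1.    ] F [ 0.4  0.3 -1.4] w 29.7 j [-0.76  0.65  1.12 -0.    1.37  0.8 ]
```

View pics/ov14.png

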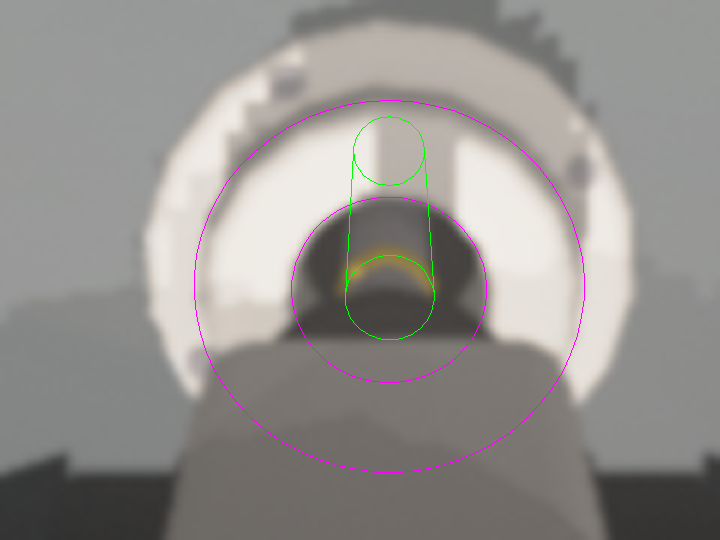

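View pics/so14.png

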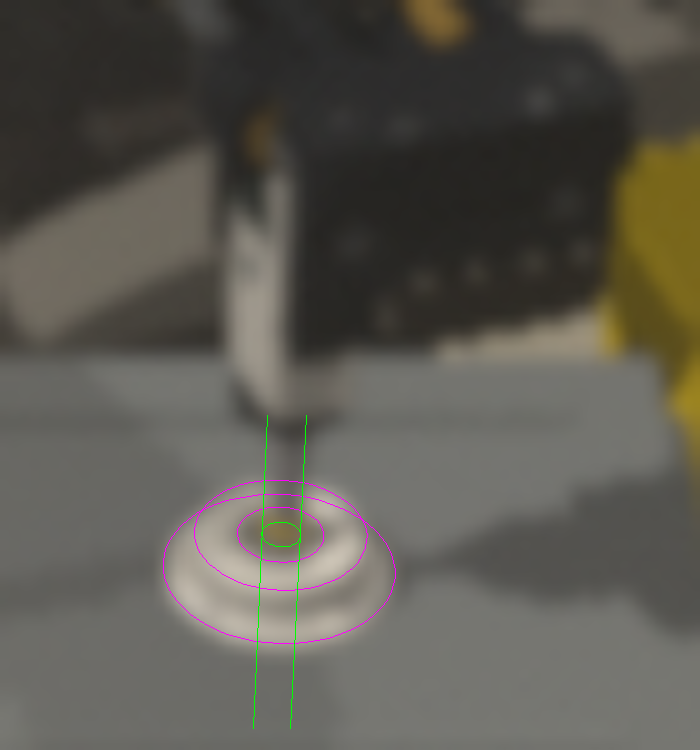

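>>> arm_command(linear=[[0, 0, 0.01], [0, 0, 0.01], [0, 0, 0], [0, 0, 0], [0, 0, 0]], rot=[[0, 0, 0], [0, 0, 0], [0, 0, 0], [0, 0, 0], [0, 0, 0]])

```text
clock: 21.0
tcp_pos: [548.6, -361.2, 180.2]
ee_rot: [1.0, 0.003, -0.001, -0.001]
wrist_force: [0.5, -0.1, -1.4]
width: 30.0
```

```bash
python3 -c "
from ov import *
from so import so
st()
p,d,s=snap('wrist','w15')
ov('w15','ov15',(547.4,-361.6),(-1.1,0.4),box=(220,180,120,90),k=6)
p,d,s=snap('side','side15')
so('side15',(547.5,-361.5),(547.6,-361.6),55,'so15')
st()
cv2.imwrite('pics/s15.png',cv2.resize(p[120:370,170:420],None,fx=2.4,fy=2.4)[:,:,::-1])
"
```

```text
t 21.0 tcp [ 548.6 -361.2  180.2] yaw 0.006 zax [-0.0021  0.0016 -1.    ] F [ 0.5 -0.1 -1.4] w 30.0 j [-0.76  0.65  1.13 -0.    1.36  0.8 ]
t 21.1 tcp [ 548.6 -361.2  180.2] yaw 0.0059 zax [-0.0021  0.0016 -1.    ] F [ 0.3 -0.1 -1.6] w 29.5 j [-0.76  0.65  1.13 -0.    1.36  0.8 ]
```

View pics/ov15.png

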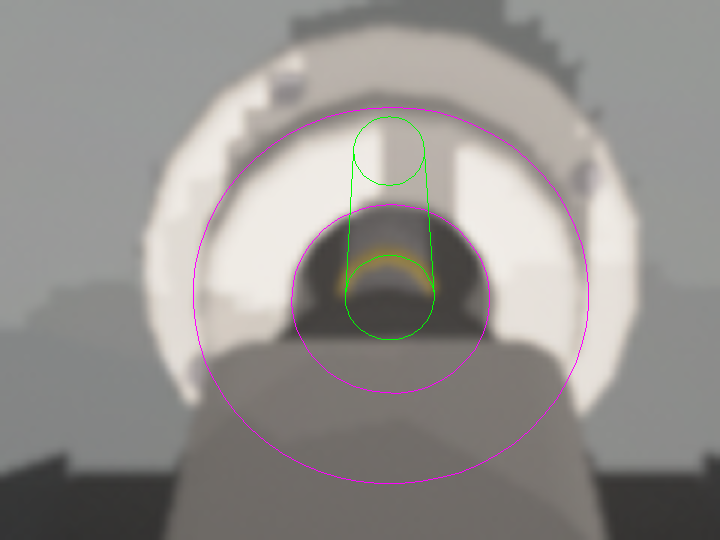

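View pics/so15.png

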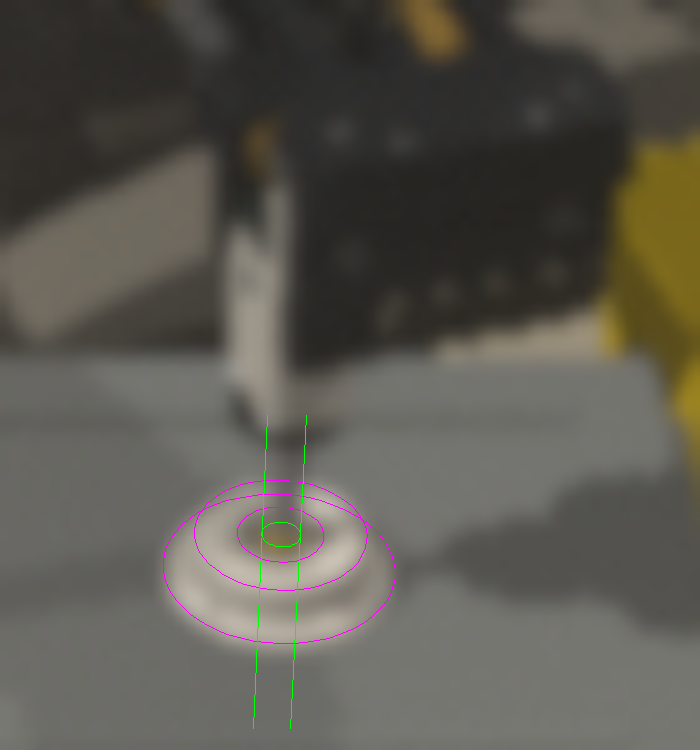

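View pics/s15.png

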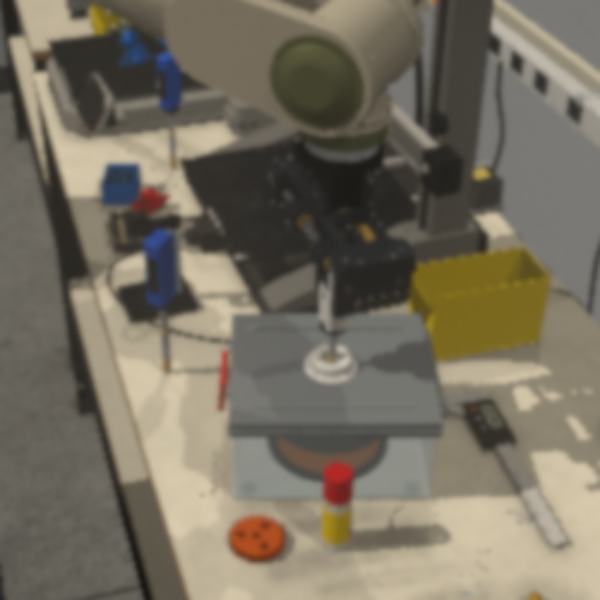

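```bash
python3 -c "
from plan import *
st()
print(ticket.job_done())
"
```

```text
t 21.1 tcp [ 548.6 -361.2  180.2] yaw 0.0059 zax [-0.0021  0.0016 -1.    ] F [ 0.3 -0.1 -1.6] w 29.5 j [-0.76  0.65  1.13 -0.    1.36  0.8 ]
the job is handed in; nothing more can be done
None
```

I shut the lid, pressed the red clip down, then took the white probe out of its stand. I lowered it through the port and handed the job in at 21.1 s, still holding it. No verdict came back.

**Lid:** the fingers came to rest on it at z 103.2 mm with 23.5 N upward, against 103 mm expected when shut.

**Clip:** the first push stopped early at about 25 N with the clip only part-way down, so I tilted the fingers and pushed again to the stop. That second push reached about 40 N sideways and 22 N upward at the wrist. Depth readings afterwards showed the flap hanging near vertical, roughly 1.4 rad or more.

**Final pose:**
- **Ring height:** about 114.5 mm by the arm's reading, against 115 mm for the collar top.
- **Uprightness and stillness:** tilt is about 0.003 rad, and two readings 0.1 s apart were the same.
- **Grip:** the fingers are 29.5 mm apart on the 30 mm body.
- **Contact:** the force readings show only the probe's weight, no sign of touching the box.

**Checks that disagreed:** the wrist camera puts the stem about 0.5 mm off the port axis in each direction. The side camera earlier put it about 1.2 mm too far in x, on the other side. I set it between the two; both are inside the 3.5 mm limit.

In the last side picture the gear, the glue stick and the blue look-alikes are where they were. The nozzle case is too unclear there to confirm, but the arm did not touch it.

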